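# Lock the bayonet lid onto the slanted coffee jar

## Task

The slanted bean jar on the turntable is standing open: fit its steel lid. Set the lid square into the mouth, feel for the two entry slots, push it down against the sprung seal, turn it clockwise to the stop and let go, so that the spring lifts it into its lock. Leave the other jars, the moka pot and the sugar bowl where they stand.

Things in the scene. Friction and masses are not known exactly. Their poses are not given: they have to be found in the camera images.
- lid_mid (a point): Centre (half-way up) of the loose plain steel bayonet lid, 60 mm tall, 0.15 to 0.28 kg, which starts upright on the cart. z: its axis, towards the handle. Flat round flange 78 mm across from 8 to 4 mm below this point; above that the upright handle bar up to 30 mm above this point, 50 mm long along x, 14 mm thick along y: grip it across its thickness. A half turn about z gives the same lid.
- lid_foot (a point): Centre of the lid's foot (underside), 30 mm below its centre; axes as the lid's. Round plug 46 mm across from the foot up to the flange (22 mm), its lowest 5 mm tapering to 40 mm. Two lugs on the plug, in line with the handle bar, stick out along +x and -x to 31 mm from the axis; each 10 mm wide, 5 mm high, from 9 to 14 mm above the foot.
- turntable: Steel turntable, 320 mm across, top 30 mm above the cart, bearing locked (does not turn). Origin under its centre, on the cart. It carries the open slanted glass jar (90 mm across) fixed in a cradle, its mouth 65 mm from the centre towards the turntable's -x, and two closed upright jars behind it.
- mouth (a point): Centre of the slanted jar's open mouth, in the plane of its steel collar's flat top, 165 mm above the cart. z points out along the jar's axis, 30 degrees from vertical, leaning to the front (roughly towards the robot); y is level, across. Collar 78 mm across, bore 49 mm, with two opposite entry slots for the lugs, 40 degrees wide, out to 34 mm from the axis.
- slots (a point): Point on the axis 3 mm inside the mouth, axes as the mouth's. The line through the two slots lies anywhere within 29 degrees either side of y; not measured. Feel for it: with the lugs on the collar top (lid centre 21 mm out from the mouth centre) press lightly and turn until the lid drops 4.5 mm onto the seal. Pushed on fully, the flange meets the collar (lid centre 8 mm out).
- ledge (a point): Point on the axis 6 mm inside the mouth: underside of the ledge. Pushed fully in, the lugs pass 2 mm below it. Clockwise looking into the jar they meet a stop 57 degrees past the slots' middle (the other way is blocked), under pockets 3 mm higher (49 to 57 degrees). Let go there, the lid rises to its lock, centre 13 mm out of the mouth; let go too early, it stays at 10 or springs out to 16.5 mm.
- seal (a joint): Sprung rubber seal plate inside the mouth, pushed inwards by the lid's foot: 0 = up (untouched), grows to 0.0085 m when the lid's flange meets the collar; 0.0035 when locked. It pushes back with 4.5 N at 0 and 0.45 N per mm more.
- jar1_mid (a point): Half-way up a closed upright glass jar, 76 mm across, 122 mm tall, loose on the turntable behind the slanted jar. Leave alone.
- jar2_mid (a point): The same, the other upright jar. Leave alone.
- moka_mid (a point): Half-way up the matte black moka pot, 100 mm across without handle (side handle to 92 mm from its axis), 174 mm tall, standing on the cart. Leave alone.
- bowl_mid (a point): Half-way up the closed white ceramic sugar bowl, 100 mm across, 91 mm tall, standing on the cart. Leave alone.
There are look-alikes about, which are no part of the job. What is meant by the part that bears lid_mid is not green or orange, and is the smaller of those in its own colour.

How it is judged:
By the outcome, as a careful person would: the job done as asked, in the order asked, and still so for the second after the job is handed in, with the robot touching nothing.
It also fails if it takes over 69 s, if anything falls off the work surface, if the arm or the gripper's body presses on something with over 40 N, if the wrist force passes 120 N, or if a joint passes its speed limit or range.

## Robot

A 6-joint arm with a two-finger parallel gripper is mounted at the origin on the work surface. World frame = base frame: x ahead of the robot, y to its left, z up, the work surface at z = 0. Lengths are in mm, angles in rad, forces in N, time in s.
With the tool pointing down it reaches from about 400 to 925 mm from the base axis. Payload 12.5 kg.
Tool frame: the origin (TCP) lies at the very end of the fingers, on their centre line; the grasp point (between the pads) lies 19 mm behind it (env.grip_point_offset is the distance from the TCP to the grasp point, in mm); z points along the fingers, y is the direction in which the jaws open and shut (so a half turn about z gives the same grasp; the last joint's range is limited). The gripper opens to 95 mm and grips with 3 to 60 N. Pads are 20 mm wide; open, the fingers measure 119 mm over their backs; the gripper's body (75 mm by 180 mm) begins 59 mm behind the grasp point.
Start: joints at [1.079, 0.491, 1.559, -0, 1.092, -0.106], TCP at [235.173, 579.086, 214.661] pointing down, gripper open.
Joint ranges: [-3.1, 3.1], [-0.84, 2.19], [0.05, 2.79], [-1.13, 4.28], [0.06, 2.93], [-2.69, 2.69]. Speed limits (rad/s): [2.22, 2.22, 2.79, 3.14, 3.14, 3.14].

## Interface

Orientations are given as [roll, pitch, yaw] about the fixed x, y, z axes, in that order (R = Rz(yaw) Ry(pitch) Rx(roll)).
In Python, from cell import env gives the robot as it stands.
- The arm moves only by the tool drive_tool, never from a script. Its argument "commands" is a list of rows, each an object of numbers: "dx", "dy", "dz": the shift along the world's x, y, z in mm; "yaw": the turn about the world's z in degrees. In form: [{"dx": .., "dy": .., "dz": .., "yaw": ..}, ...]. A call has 1 to 5 rows; each row shifts and turns the commanded pose from where the row before left it; what a row does not reach is not made up. A row lasts 1/12 s, in which the tool goes at most 41.7 mm and 7.16 degrees, less where a joint would pass 70% of its speed; a pose out of reach is approached as far as the arm can. A call with a gripper value outside its range is refused whole. "grip" is the opening, from 0 (shut) to 1 (fully open), set as the call begins (left out, the last holds). The fingers move at their own pace and stop on an object; the grip force is fixed at half the most. Time passes only in rows, so rows that do not move let the fingers close. It gives the time, the measured TCP pose, the force and the opening at its end, in the units of the state.
- env.state(): the state, without advancing time (a new reading comes with each control period).
- env.read_camera(name): name is "scene" or "top" or "wrist"; returns the picture (384x512x3 uint8, red, green, blue); there is no depth.
- env.calibration(name): a dict with "intrinsics" (3x3 intrinsics, pixels), "rvec" (rotation vector, rad) and "tvec" (3), from world to camera coordinates, as OpenCV has them. Camera axes: x right, y down, z forward; pixel columns grow to the right and rows downward; lengths in mm; the calibration is good to about 2 mm. A picture is of the moment at which its call begins: read the wrist's pose just before it. calibration takes no time and is no camera call; for the wrist camera it gives the pose at the moment of the call.
- env.job_done(): hands the job in, once; it reports no verdict.
Trained networks look in the newest picture that a camera, given by its name, has taken for a name from the list of things; names that differ only in an ending like _2 or _b are one class to them, and where a whole thing is asked for, a point or a joint stands for the part that bears it (a point fixed in the world has none). Each returns a list of dicts, best first, with "conf" (0 to 1); they miss things now and then, are a little off and sometimes report something else, mostly with a low value. They report only what shows in the picture. A call takes as long as a camera call. They do not tell look-alikes from the thing itself.
- env.trace(query, camera): "pixels" (384x512 bool, what is visible of it) and "pixel" ([column, row] in pixels, amid what is visible of it).
- env.place_of(query, camera): "pixel" ([column, row] in pixels: a listed point, or the origin of a listed thing).
The state is a dict: "t": time; "joints": joint angles; "qvel": joint speeds; "tau": joint torques, N m; "eef_pos": TCP position; "tcp_rot": TCP orientation; "ft_force": force on the tool from outside, world axes, zero at the start; "moment": the same for the moment, N m; "opening": opening from 0.0 (shut) to 1.0 (fully open).
Only numpy, scipy, OpenCV 4.12 (cv2) and the standard library are available. Lean on these libraries where they do the work, as an engineer would, in place of code of your own. Each camera call takes 0.05 s, during which the arm holds its last target.

## Working session

There is one attempt and no reset: what is moved stays moved. The work goes in short steps, Python scripts to look and compute and a tool call to move; the robot and the scene stay as the last step left them, time stands still between calls to the robot, and variables do not carry over. Pictures are saved under pics/ and viewed, and the job is handed in when it is done.

Besides the shell and the picture viewer there is one more tool, called after "Request:" as name(argument=value, ...) on one line, values as JSON. drive_tool: Moves the arm, as the interface text tells. Its arguments: {"type":"object","properties":{"commands":{"type":"array"},"grip":{"type":"number"}},"required":["commands"]}

```bash
ls; mkdir -p pics; cat > h.py <<'E'
import numpy as np,cv2
from cell import env
def snap(c,name):
    im=env.read_camera(c); cv2.imwrite(f'pics/{name}.png',im[:,:,::-1]); return im
def cal(c):
    d=env.calibration(c); K=np.array(d['intrinsics'],float);R=cv2.Rodrigues(np.array(d['rvec'],float))[0];t=np.array(d['tvec'],float).ravel()
    return K,R,t
def proj(c,P):
    K,R,t=cal(c); q=(R@np.atleast_2d(P).T).T+t; q=q@K.T; return q[:,:2]/q[:,2:]
def ray(c,px):
    K,R,t=cal(c); d=R.T@np.linalg.inv(K)@np.array([px[0],px[1],1.]); return -R.T@t,d/np.linalg.norm(d)
def at_z(c,px,z):
    o,d=ray(c,px); return o+d*(z-o[2])/d[2]
def tri(l):
    A=np.zeros((3,3));b=np.zeros(3)
    for c,p in l:
        o,d=ray(c,p);M=np.eye(3)-np.outer(d,d);A+=M;b+=M@o
    X=np.linalg.solve(A,b); return X,[np.round(proj(c,X)[0]-p,1) for c,p in l]
E
python3 - <<'E'
from h import *
np.set_printoptions(precision=3,suppress=True)
print(env.state())
for c in ['scene','top','wrist']:
    snap(c,c+'0')
    for q in ['lid_mid','mouth','turntable','lid_foot','slots']:
        print(c,q,[(np.round(d['pixel'],1),round(d['conf'],2)) for d in env.place_of(q,c)])
print(env.state()['t'])
E
```

```text
pics
{'t': 0.0, 'joints': array([ 1.079,  0.492,  1.559, -0.   ,  1.092, -0.106]), 'qvel': array([-0.001, -0.002,  0.001, -0.001,  0.001, -0.   ]), 'tau': array([ -0.002, -61.267, -25.817,   0.069,   0.048,  -0.   ]), 'eef_pos': array([235.055, 578.836, 214.045]), 'tcp_rot': array([-3.14 , -0.   ,  2.756]), 'ft_force': array([-0.826, -0.03 , -0.344]), 'moment': array([ 0.051, -0.014, -0.007]), 'opening': 1.0026586636672983}
scene lid_mid [(array([317.7, 149.5]), 0.97), (array([265.8, 150.8]), 0.9), (array([294.1, 133.4]), 0.56), (array([233.5, 125. ]), 0.56)]
scene mouth [(array([252.1, 183.4]), 0.66), (array([323.7, 215.3]), 0.32)]
scene turntable [(array([270.1, 249. ]), 0.59), (array([252.4, 183.3]), 0.53)]
scene lid_foot [(array([262.9, 154.2]), 0.93), (array([316.2, 165.3]), 0.89), (array([235. , 134.4]), 0.69), (array([295. , 141.1]), 0.59)]
scene slots [(array([252. , 182.5]), 0.64)]
top lid_mid [(array([119. , 221.1]), 0.96), (array([140.5, 180.2]), 0.62), (array([159.2, 231.1]), 0.6), (array([143.7, 283.7]), 0.55)]
top mouth [(array([261.1, 185.2]), 0.78)]
top turntable [(array([262.9, 165. ]), 0.77)]
top lid_foot [(array([162.1, 231.1]), 0.89), (array([145.3, 185.7]), 0.89), (array([144.5, 277.5]), 0.89), (array([121.6, 217.7]), 0.78)]
top slots [(array([262.5, 181.2]), 0.92)]
wrist lid_mid []
wrist mouth []
wrist turntable []
wrist lid_foot [(array([187.3, 340.7]), 0.5)]
wrist slots []
0.9
```

```bash
python3 - <<'E'
import cv2,numpy as np
a=cv2.imread('pics/scene0.png');b=cv2.imread('pics/top0.png')
cv2.imwrite('pics/s2.png',cv2.resize(a,(800,600),interpolation=cv2.INTER_CUBIC))
cv2.imwrite('pics/t2.png',cv2.resize(b,(800,600),interpolation=cv2.INTER_CUBIC))
E
```

```text
(no output)
```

View pics/s2.png

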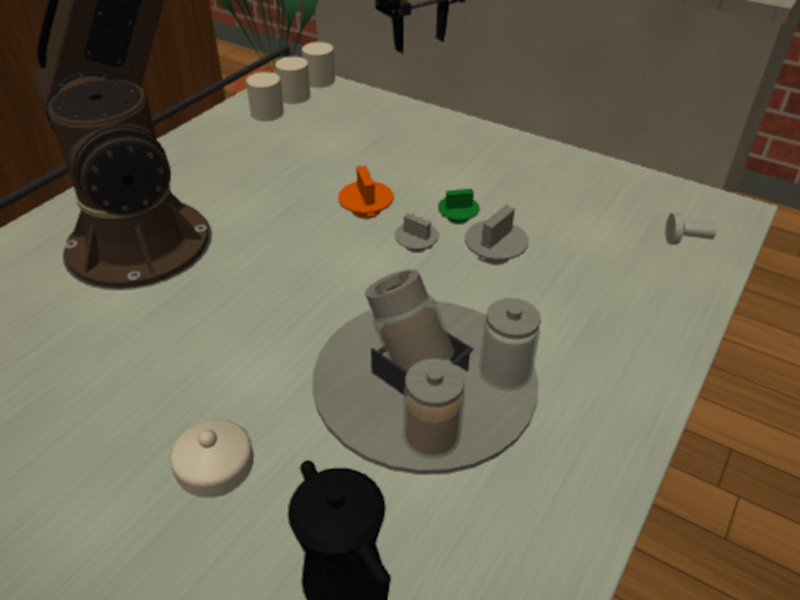

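View pics/t2.png

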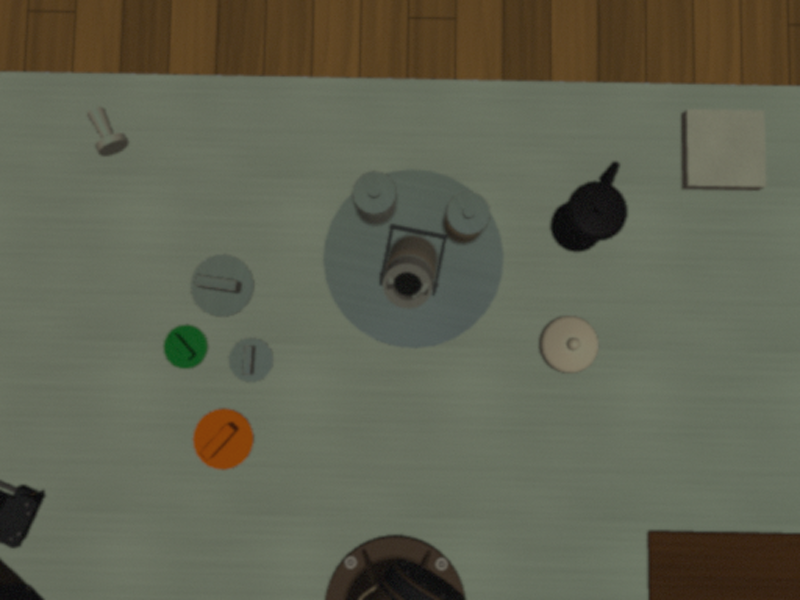

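View pics/wrist0.png

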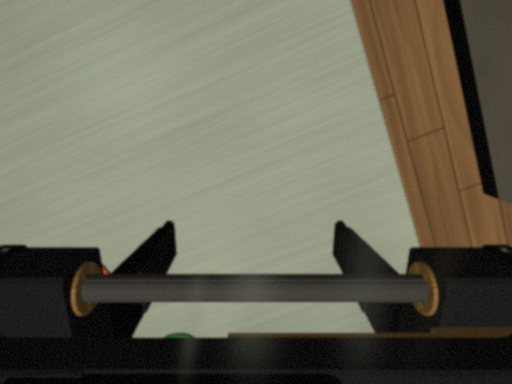

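```bash
python3 - <<'E'
import cv2,numpy as np
from h import *
np.set_printoptions(precision=2,suppress=True)
a=cv2.imread('pics/scene0.png');b=cv2.imread('pics/top0.png')
def cr(im,x,y,w,h): return cv2.resize(im[y:y+h,x:x+w],(400,300),interpolation=cv2.INTER_CUBIC)
o=np.vstack([np.hstack([cr(b,130,195,64,48),cr(b,225,140,72,54)]),np.hstack([cr(a,240,125,60,45),cr(a,220,165,72,54)])])
cv2.imwrite('pics/crop0.png',o)
print('top z30',at_z('top',(159.2,231.1),30),'scene',at_z('scene',(265.8,150.8),30))
print(tri([('top',(159.2,231.1)),('scene',(265.8,150.8))]))
print('foot',at_z('top',(162.1,231.1),0),at_z('scene',(262.9,154.2),0))
print('mouth',at_z('top',(261.1,185.2),165),at_z('scene',(252.1,183.4),165),tri([('top',(261.1,185.2)),('scene',(252.1,183.4))]))
print('slots',tri([('top',(262.5,181.2)),('scene',(252.,182.5))]))
print('tt',at_z('top',(262.9,165),0),at_z('scene',(270.1,249),0))
for q in ['jar1_mid','bowl_mid','moka_mid']:
  for c in ['top','scene']: print(q,c,[(np.round(d['pixel'],1),round(d['conf'],2)) for d in env.place_of(q,c)])
E
```

```text
top z30 [421.13 263.5   30.  ] scene [432.24 249.6   30.  ]
(array([421.51, 266.76,  14.64]), [array([-0.1, -0.2]), array([-0.2,  0. ])])
foot [421.04 261.07   0.  ] [413.52 265.92   0.  ]
mouth [540.08 -11.25 165.  ] [556.77 -16.08 165.  ] (array([545.5 ,  -8.31, 153.41]), [array([-1.2, -1.8]), array([-2.5,  0.2])])
slots (array([552.13, -13.31, 163.02]), [array([-0.5, -0.7]), array([-1.1,  0.1])])
tt [612.19 -17.79   0.  ] [610.94 -24.61   0.  ]
jar1_mid top [(array([296.5, 140.6]), 0.65)]
jar1_mid scene [(array([277.6, 256.6]), 0.71)]
bowl_mid top [(array([361.6, 217.9]), 0.66), (array([158.6, 231.7]), 0.65)]
bowl_mid scene [(array([134.4, 292.1]), 0.74), (array([262.9, 155.2]), 0.52)]
moka_mid top [(array([369.9, 138.2]), 0.73), (array([261.6, 166.1]), 0.66)]
moka_mid scene [(array([266.4, 149.7]), 0.51)]
```

View pics/crop0.png

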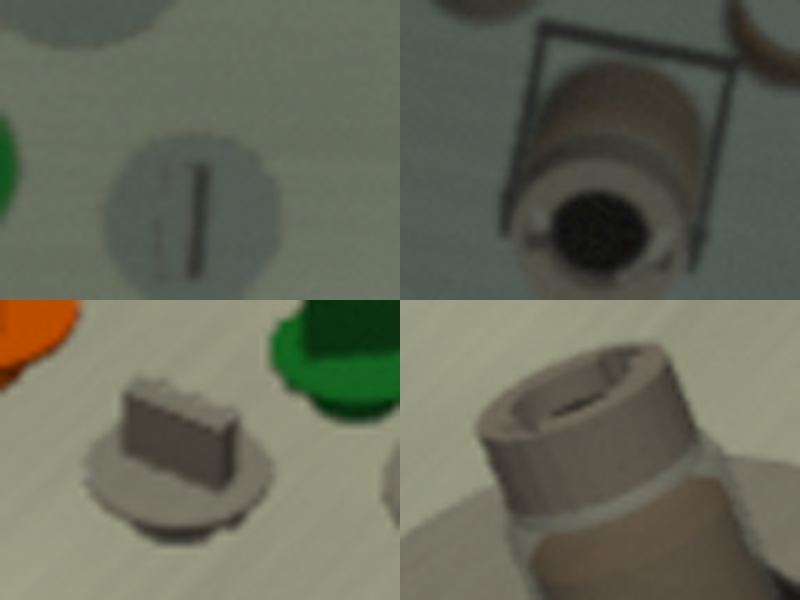

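```bash
python3 - <<'E'
from h import *
from scipy.spatial.transform import Rotation as Ro
np.set_printoptions(precision=2,suppress=True)
K,R,t=cal('wrist'); C=-R.T@t; s=env.state(); T=Ro.from_euler('xyz',s['tcp_rot']).as_matrix()
print(K, 'cam in tcp',T.T@(C-s['eef_pos']),'axes in tcp\n',T.T@R.T,'\nT',T)
b=cv2.imread('pics/top0.png')
for q,c in [('turntable','top'),('lid_mid','top')]:
    for d in env.trace(q,c):
        m=d['pixels'].astype(np.uint8); ys,xs=np.nonzero(m)
        cs,_=cv2.findContours(m,0,2); cnt=max(cs,key=cv2.contourArea); e=cv2.fitEllipse(cv2.convexHull(cnt))
        print(q,d['conf'],m.sum(),xs.min(),xs.max(),ys.min(),ys.max(),e)
        print(at_z('top',e[0],30 if q=='turntable' else 25))
E
```

```text
[[306.79   0.   254.17]
 [  0.   306.79 191.87]
 [  0.     0.     1.  ]] cam in tcp [  77.85   -0.26 -169.1 ] axes in tcp
 [[-0.   -0.96 -0.28]
 [ 1.   -0.   -0.  ]
 [-0.   -0.28  0.96]] 
T [[-0.93  0.38  0.  ]
 [ 0.38  0.93  0.  ]
 [-0.    0.   -1.  ]]
turntable 0.7 8833 207 321 109 222 ((263.96466064453125, 164.8592071533203), (113.93126678466797, 115.27239990234375), 96.25419616699219)
[608.73 -20.21  30.  ]
lid_mid 0.75 1264 122 161 163 202 ((141.748291015625, 182.40789794921875), (39.76680374145508, 40.088714599609375), 48.07407760620117)
[554.47 317.22  25.  ]
lid_mid 0.7 617 147 174 216 243 ((160.4873046875, 229.7991180419922), (27.216293334960938, 28.16242790222168), 20.734874725341797)
[424.71 261.03  25.  ]
lid_mid 0.67 652 105 133 208 236 ((118.90866088867188, 221.51307678222656), (28.09195899963379, 29.1545352935791), 38.634315490722656)
[445.41 376.05  25.  ]
lid_mid 0.58 1159 124 161 262 299 ((142.62782287597656, 280.3640441894531), (37.63820266723633, 38.8946647644043), 47.442665100097656)
[286.73 305.08  25.  ]
```

Request:
drive_tool(commands=[{"dx": 16, "dy": -35, "dz": 2, "yaw": 1.4}, {"dx": 16, "dy": -35, "dz": 2, "yaw": 1.4}, {"dx": 16, "dy": -35, "dz": 2, "yaw": 1.4}, {"dx": 16, "dy": -35, "dz": 2, "yaw": 1.4}, {"dx": 16, "dy": -35, "dz": 2, "yaw": 1.4}])

```text
t: 1.72
eef_pos: [315.5, 402.5, 224.8]
tcp_rot: [3.141, 0.0, 2.88]
ft_force: [0.3, 1.0, 0.1]
opening: 1.001
```

Request:
drive_tool(commands=[{"dx": 16, "dy": -35, "dz": 2, "yaw": 1.4}, {"dx": 16, "dy": -35, "dz": 2, "yaw": 1.4}, {"dx": 16, "dy": -35, "dz": 2, "yaw": 1.4}, {"dx": 16, "dy": -35, "dz": 2, "yaw": 1.4}, {"dx": 16, "dy": -35, "dz": 2, "yaw": 1.4}])

```text
t: 2.13
eef_pos: [395.6, 227.4, 235.0]
tcp_rot: [3.141, 0.001, 3.002]
ft_force: [0.9, 0.0, 0.3]
opening: 1.003
```

Request:
drive_tool(commands=[{"dx": 16, "dy": -35, "dz": 2, "yaw": 1.4}, {"dx": 16, "dy": -35, "dz": 2, "yaw": 1.4}, {"dx": 16, "dy": -35, "dz": 2, "yaw": 1.4}, {"dx": 16, "dy": -35, "dz": 2, "yaw": 1.4}, {"dx": 16, "dy": -35, "dz": 2, "yaw": 1.4}])

```text
t: 2.55
eef_pos: [475.6, 52.1, 245.0]
tcp_rot: [3.141, 0.001, 3.123]
ft_force: [0.1, 1.4, -0.1]
opening: 1.0
```

Request:
drive_tool(commands=[{"dx": 16, "dy": -35, "dz": 2, "yaw": 0.7}, {"dx": 16, "dy": -5, "dz": 2}, {"dx": 0, "dy": 0, "dz": 0}])

```text
invalid input
```

Request:
drive_tool(commands=[{"dx": 12, "dy": -35, "dz": 2, "yaw": 1.0}, {"dx": 10, "dy": -20, "dz": 2, "yaw": 0}, {"dx": 0, "dy": 0, "dz": 0, "yaw": 0}])

```text
t: 2.8
eef_pos: [498.8, -4.4, 248.9]
tcp_rot: [-3.141, 0.001, 3.136]
ft_force: [-0.7, -0.3, -0.6]
opening: 1.0
```

```bash
python3 - <<'E'
from h import *
np.set_printoptions(precision=2,suppress=True)
im=snap('wrist','w1'); 
for q in ['mouth','slots','turntable','ledge']:
    print(q,[(np.round(d['pixel'],1),round(d['conf'],2)) for d in env.place_of(q,'wrist')])
print(proj('wrist',[[546,-11,165],[608,-20,30]]),env.state()['t'])
b=cv2.imread('pics/w1.png'); cv2.imwrite('pics/w1b.png',cv2.resize(b,(800,600),interpolation=cv2.INTER_CUBIC))
E
```

```text
mouth [(array([247.9, 245.6]), 0.72)]
slots [(array([248.6, 245.4]), 0.86)]
turntable [(array([244.7, 238.9]), 0.94)]
ledge []
[[242.49 250.07]
 [240.08 246.19]] 3.05
```

View pics/w1b.png

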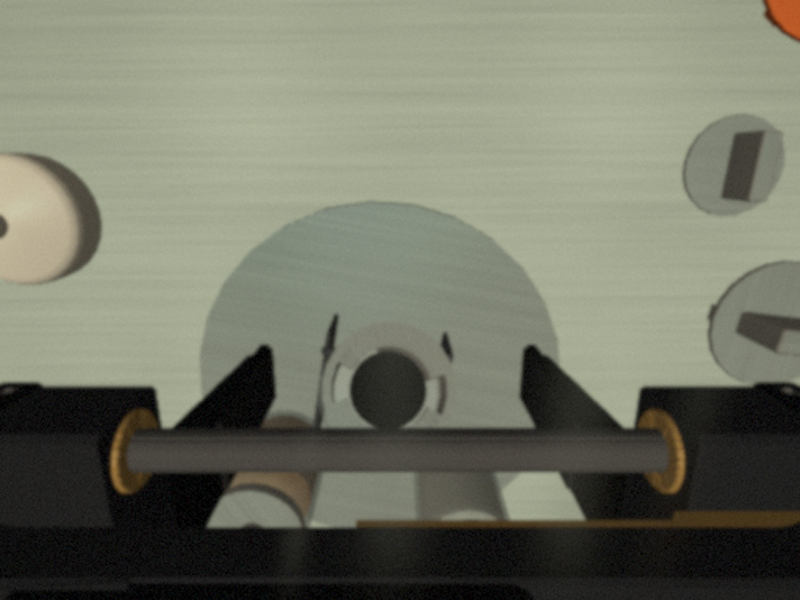

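```bash
python3 - <<'E'
import cv2
b=cv2.imread('pics/w1.png')[205:280,200:300]; cv2.imwrite('pics/w1c.png',cv2.convertScaleAbs(cv2.resize(b,(800,600),interpolation=cv2.INTER_CUBIC),alpha=1.5))
E
```

```text
(no output)
```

View pics/w1c.png

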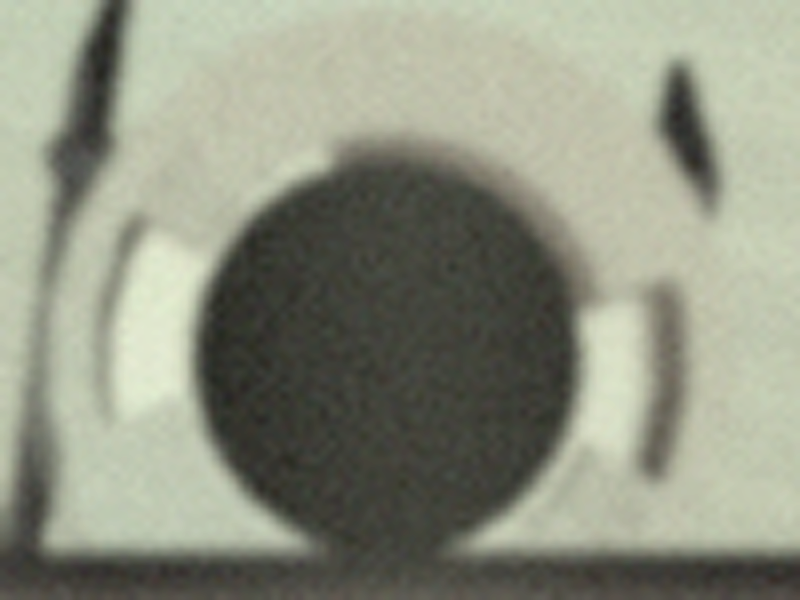

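```bash
cat > mouth.py <<'E'
from h import *
from scipy.optimize import least_squares
def axes(th):
    # front direction = turntable -x ; th = yaw of turntable x
    f=-np.array([np.cos(th),np.sin(th),0]); m=0.5*f+np.array([0,0,np.cos(np.pi/6)])
    y=np.array([-np.sin(th),np.cos(th),0]); e=np.cross(y,m); return e,y,m
def pts(p,r,ang):
    e,y,m=axes(p[2]); c=np.array([p[0],p[1],165.]); a=np.atleast_1d(ang)
    return c+r*(np.outer(np.cos(a),y)+np.outer(np.sin(a),e))
E
python3 - <<'E'
from mouth import *
np.set_printoptions(precision=2,suppress=True)
d=np.pi/180
cv=lambda q: (np.array(q,float)+.5)/8+np.array([200,205])-.5
L=cv([(135,212),(105,420)]);Rr=cv([(690,285),(660,478)])
bore=cv([(400,137),(500,180),(555,235)]); out=cv([(48,300),(75,215),(400,8)])
K,R,t=cal('wrist')
def pj(P): q=P@R.T+t; q=q@K.T; return q[:,:2]/q[:,2:]
def res(p):
    s=p[3]
    # right = +y
    r=[(pj(pts(p,34,[s-20*d,s+20*d]))-Rr).ravel(),(pj(pts(p,34,[np.pi+s+20*d,np.pi+s-20*d]))-L).ravel()]
    for q,rad in [(bore,24.5),(out,39)]:
        c=pj(pts(p,rad,np.linspace(0,2*np.pi,720)))
        for x in q:
            r.append([np.min(np.linalg.norm(c-x,axis=1))])
    return np.concatenate(r)
for th0 in (-.15,-.05):
    s=least_squares(res,[546,-11,th0,0]); print(s.x,np.degrees(s.x[2:]),s.cost,s.fun)
p=s.x; print(axes(p[2]))
tt=np.array([p[0],p[1]])-axes(p[2])[2][:2]*2*65; print('implied tt centre',tt)
P=np.vstack([pts(p,r,np.linspace(0,2*np.pi,200)) for r in(24.5,39)]+[pts(p,34,[p[3]-20*d,p[3]+20*d,np.pi+p[3]-20*d,np.pi+p[3]+20*d])])
for c in['top','scene']:
    im=cv2.imread(f'pics/{c}0.png'); q=proj(c,P); x0,y0=(225,150) if c=='top' else (220,165)
    o=cv2.resize(im[y0:y0+54,x0:x0+72],(720,540),interpolation=cv2.INTER_CUBIC)
    for u in q: cv2.circle(o,tuple(int(v) for v in (u-[x0,y0]+.5)*10),2,(0,0,255),-1)
    cv2.imwrite(f'pics/ov_{c}.png',o)
a=cv2.imread('pics/ov_top.png');b=cv2.imread('pics/ov_scene.png'); cv2.imwrite('pics/ov.png',np.hstack([cv2.resize(a,(400,300)),cv2.resize(b,(400,300))]))
E
```

```text
[544.48  -5.24  -0.2   -0.06] [-11.52  -3.3 ] 5.996056733484398 [-1.16 -0.19  0.28  1.49 -0.96  0.26 -0.99  0.29  0.11  1.54  1.8   0.39
  0.32  0.6 ]
[544.32  -6.03   0.16   0.26] [ 8.98 14.98] 6.562643426303699 [-1.26 -0.57 -0.12  1.62 -1.01  0.49 -1.12  0.02  0.25  1.53  1.62  0.68
  0.62  0.46]
(array([0.86, 0.14, 0.5 ]), array([-0.16,  0.99,  0.  ]), array([-0.49, -0.08,  0.87]))
implied tt centre [608.53   4.12]
```

View pics/ov.png

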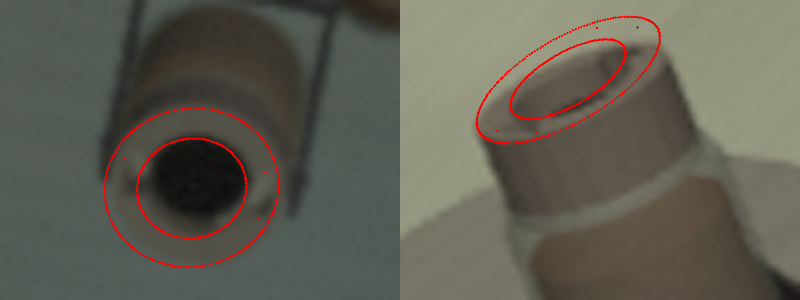

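```bash
python3 - <<'E'
from mouth import *
d=np.pi/180
p=[544.48,-5.24,-.2,-.06]
P=np.vstack([pts(p,r,np.linspace(0,2*np.pi,200)) for r in(24.5,39)]+[pts(p,34,[p[3]-20*d,p[3]+20*d,np.pi+p[3]-20*d,np.pi+p[3]+20*d])])
os=[]
for c,f,x0,y0 in[('top','top0',225,150),('scene','scene0',220,165),('wrist','w1',200,205)]:
    im=cv2.imread(f'pics/{f}.png'); q=proj(c,P); w,h=(72,54) if c!='wrist' else (100,75)
    k=800/w
    o=cv2.resize(im[y0:y0+h,x0:x0+w],(800,600),interpolation=cv2.INTER_CUBIC)
    for u in q: cv2.circle(o,tuple(int(v) for v in (u-[x0,y0]+.5)*k),2,(0,0,255),-1)
    os.append(cv2.resize(o,(400,300)))
os.append(os[0]*0); cv2.imwrite('pics/ov2.png',np.vstack([np.hstack(os[:2]),np.hstack(os[2:])]))
E
```

```text
(no output)
```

View pics/ov2.png

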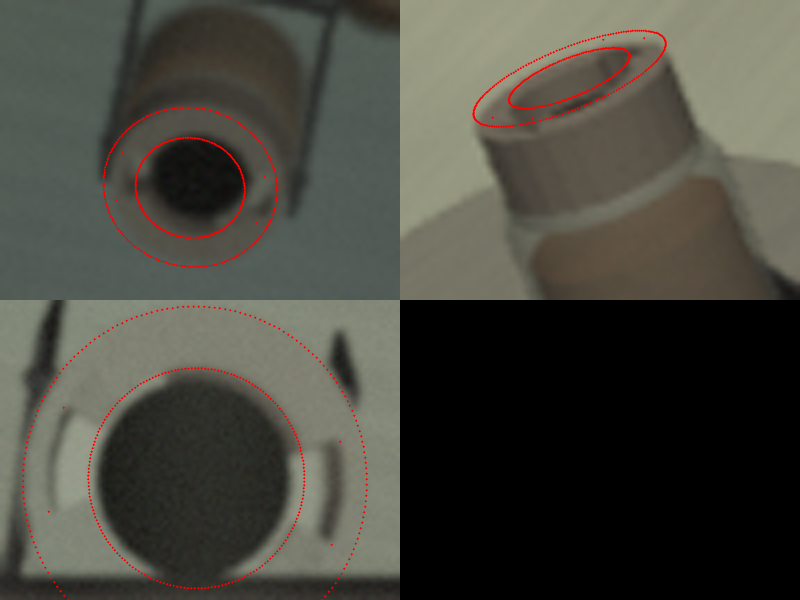

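```bash
python3 - <<'E'
import cv2,numpy as np
a=cv2.imread('pics/scene0.png')[168:198,230:270]; b=cv2.imread('pics/top0.png')[165:201,240:288]
cv2.imwrite('pics/c3.png',cv2.convertScaleAbs(cv2.resize(a,(800,600),interpolation=cv2.INTER_CUBIC),alpha=1.4))
cv2.imwrite('pics/c4.png',cv2.convertScaleAbs(cv2.resize(b,(800,600),interpolation=cv2.INTER_CUBIC),alpha=1.6))
E
```

```text
(no output)
```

View pics/c3.png

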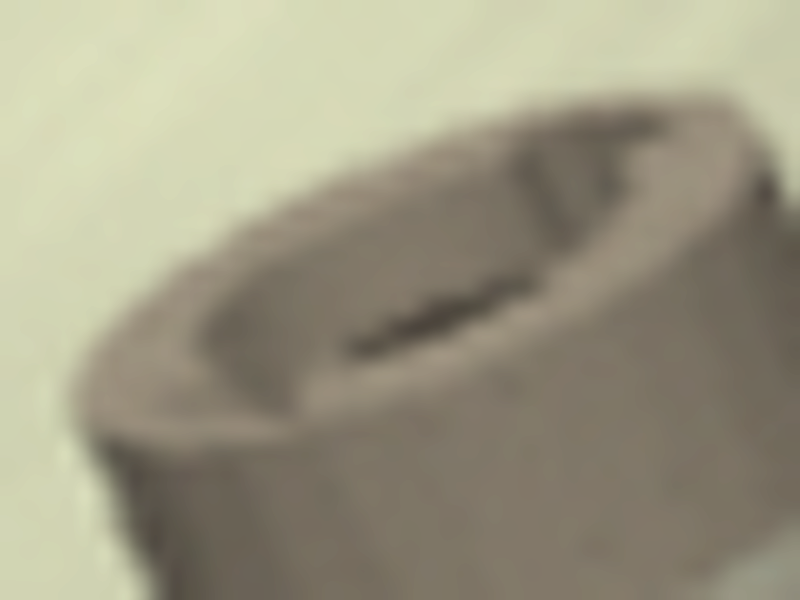

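View pics/c4.png

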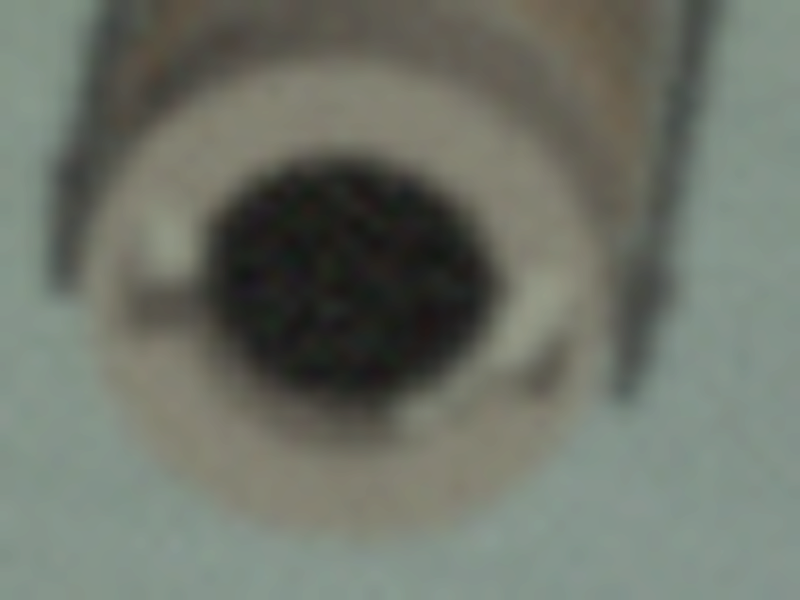

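```bash
python3 - <<'E'
from mouth import *
np.set_printoptions(precision=2,suppress=True)
d=np.pi/180
cv=lambda q,k,o: (np.array(q,float)+.5)/k+np.array(o)-.5
Sc=cv([(80,400),(200,445),(300,425),(450,370),(600,300),(700,240),(760,185),(730,95),(560,105),(400,165),(250,235),(130,320)],20,(230,168))
To=cv([(88,280),(130,170),(220,85),(340,55),(470,85),(560,160),(605,260),(590,360),(520,460),(360,540),(220,495),(130,390)],16.667,(240,165))
w=lambda q:cv(q,8,(200,205))
L=w([(135,212),(105,420)]);Rr=w([(690,285),(660,478)]);W=w([(48,300),(75,215),(400,8)])
C={c:cal(c) for c in('scene','top','wrist')}
def pj(c,P,o): K,R,t=C[c]; q=(P+o)@R.T+t; q=q@K.T; return q[:,:2]/q[:,2:]
def res(p):
    s=p[3]; o={'scene':p[4:7],'top':p[7:10],'wrist':p[10:13]}
    P=lambda r,a: pts(p,r,a)+[0,0,p[13]]
    r=[(pj('wrist',P(34,[s-20*d,s+20*d]),o['wrist'])-Rr).ravel(),(pj('wrist',P(34,[np.pi+s+20*d,np.pi+s-20*d]),o['wrist'])-L).ravel()]
    for c,q in [('scene',Sc),('top',To),('wrist',W)]:
        u=pj(c,P(39,np.linspace(0,2*np.pi,1440)),o[c])
        r.append([np.min(np.linalg.norm(u-x,axis=1))*.7 for x in q])
    tt=np.array([p[0],p[1]])-axes(p[2])[2][:2]*130
    r.append((tt-[608.7,-20.2])/2); r.append(p[4:13]/1.5); r.append([p[13]/.7])
    return np.concatenate(r)
for th0 in(-.2,.1):
    s=least_squares(res,np.r_[544,-6,th0,0,np.zeros(10)],diff_step=1e-4); print(s.cost,s.x,np.degrees(s.x[2:4]))
    print(s.fun[:8])
E
```

```text
6.841207266321817 [546.22  -6.85  -0.21  -0.06   1.46  -0.6   -1.5    0.68  -1.34   0.05
  -1.53   1.89  -0.75  -0.48] [-11.94  -3.69]
[-1.01 -0.54  0.46  1.   -0.48 -0.05 -0.47 -0.13]
6.841338649197598 [546.22  -6.84  -0.21  -0.06   1.46  -0.6   -1.49   0.68  -1.34   0.05
  -1.53   1.9   -0.75  -0.48] [-11.97  -3.72]
[-1.   -0.54  0.47  1.   -0.47 -0.05 -0.46 -0.13]
```

```bash
python3 - <<'E'
from h import *
np.set_printoptions(precision=3,suppress=True)
s=env.state();print(s['joints'],s['tcp_rot'],s['t'])
b=cv2.imread('pics/w1.png')[65:143,420:512]; cv2.imwrite('pics/w1d.png',cv2.convertScaleAbs(cv2.resize(b,(736,624)[:2],interpolation=cv2.INTER_CUBIC)[:600],alpha=1.3))
E
```

```text
[-0.133  0.271  1.82   0.     1.051 -1.703] [ 3.141 -0.     3.141] 3.05
```

View pics/w1d.png

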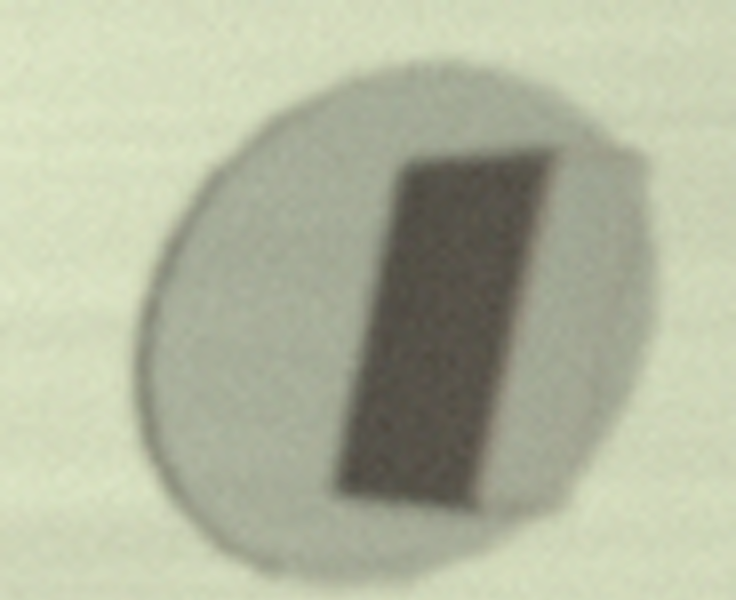

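```bash
python3 - <<'E'
from h import *
np.set_printoptions(precision=1,suppress=True)
f=lambda q:(np.array(q)+.5)/8+[420,65]-.5
A=[at_z('wrist',f(q),26) for q in((400,165),(340,492))]
B=[at_z('wrist',f(q),60) for q in((552,150),(482,508),(650,155),(565,510))]
for S in (A,B[:2],B[2:]):
    v=S[1]-S[0]; print(S,np.hypot(*v[:2]),np.degrees(np.arctan2(v[1],v[0])),(S[0]+S[1])/2)
print('top centre',np.mean(B,0))
E
```

```text
[array([397.6, 260.4,  26. ]), array([446. , 260.2,  26. ])] 48.41442598936746 -0.1986483671315191 [421.8 260.3  26. ]
[array([397.5, 258.4,  60. ]), array([446. , 258.4,  60. ])] 48.41468896836428 0.029620200608908097 [421.8 258.4  60. ]
[array([398.2, 272. ,  60. ]), array([446.3, 270.3,  60. ])] 48.07083769721858 -1.9970713921298464 [422.3 271.2  60. ]
top centre [422.  264.8  60. ]
```

Request:
drive_tool(commands=[{"dx": -5.8, "dy": 20.7, "dz": -4, "yaw": -6.9}, {"dx": -5.8, "dy": 20.7, "dz": -4, "yaw": -6.9}, {"dx": -5.8, "dy": 20.7, "dz": -8, "yaw": -6.9}, {"dx": -5.8, "dy": 20.7, "dz": -8, "yaw": -6.9}, {"dx": -5.8, "dy": 20.7, "dz": -8, "yaw": -6.9}])

```text
t: 3.47
eef_pos: [467.3, 104.5, 216.5]
tcp_rot: [3.141, 0.0, 2.533]
ft_force: [0.3, 0.1, 0.1]
opening: 0.999
```

Request:
drive_tool(commands=[{"dx": -5.8, "dy": 20.7, "dz": -8, "yaw": -6.9}, {"dx": -5.8, "dy": 20.7, "dz": -8, "yaw": -6.9}, {"dx": -5.8, "dy": 20.7, "dz": -8, "yaw": -6.9}, {"dx": -5.8, "dy": 20.7, "dz": -8, "yaw": -6.9}, {"dx": -5.8, "dy": 20.7, "dz": -8, "yaw": -6.9}])

```text
t: 3.88
eef_pos: [438.1, 207.9, 176.5]
tcp_rot: [3.141, -0.0, 1.931]
ft_force: [0.6, 0.1, 0.0]
opening: 1.0
```

Request:
drive_tool(commands=[{"dx": -5.8, "dy": 20.7, "dz": -12, "yaw": -6.9}, {"dx": -5.8, "dy": 20.7, "dz": -20, "yaw": -6.9}, {"dx": 0, "dy": 0, "dz": -20, "yaw": -0.3}, {"dx": 0, "dy": 0, "dz": 0, "yaw": 0}])

```text
t: 4.22
eef_pos: [425.2, 248.6, 122.1]
tcp_rot: [-3.137, 0.001, 1.692]
ft_force: [0.0, -0.5, -0.3]
opening: 0.999
```

```bash
python3 - <<'E'
from h import *
snap('wrist','w2');print(env.state()['eef_pos'],env.state()['tcp_rot'],env.state()['t'],[d['pixel'] for d in env.place_of('lid_mid','wrist')],proj('wrist',[[423.5,264,30]]))
E
```

```text
[426.07544622 248.16498357 123.69060243] [-3.13857001e+00  8.86823316e-04  1.69291002e+00] 4.2667 [[91.8, 110.1], [302.2, 41.4], [259.4, 179.8], [425.5, 138.6]] [[253.00516759 176.23027245]]
```

View pics/w2.png

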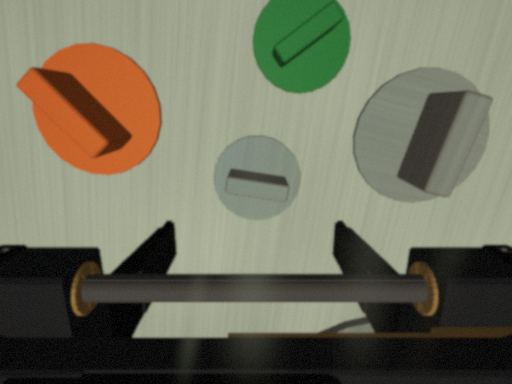

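```bash
python3 - <<'E'
from h import *
np.set_printoptions(precision=1,suppress=True)
print(at_z('wrist',(259.4,179.8),30))
d=env.trace('lid_mid','wrist')
for k in d:
    m=k['pixels'].astype(np.uint8);cs,_=cv2.findContours(m,0,2); e=cv2.fitEllipse(cv2.convexHull(max(cs,key=cv2.contourArea))); print(k['conf'],e,at_z('wrist',e[0],24))
b=cv2.imread('pics/w2.png')[125:230,190:330]; cv2.imwrite('pics/w2d.png',cv2.convertScaleAbs(cv2.resize(b,(800,600),interpolation=cv2.INTER_CUBIC),alpha=1.3))
print(env.state()['eef_pos'])
E
```

```text
[429.5 261.5  30. ]
0.92 ((257.13134765625, 176.86944580078125), (83.82146453857422, 85.87459564208984), 88.39493560791016) [428.2 262.2  24. ]
0.85 ((301.461181640625, 38.64375305175781), (98.07179260253906, 108.11177062988281), 12.147985458374023) [449.7 379.4  24. ]
0.84 ((422.3228454589844, 133.68121337890625), (125.02006530761719, 147.7152862548828), 50.26432800292969) [566.2 317.5  24. ]
0.7 ((92.92684936523438, 106.93228149414062), (121.26879119873047, 148.18280029296875), 124.32616424560547) [282.2 306.2  24. ]
[427.5 247.8 125.4]
```

View pics/w2d.png

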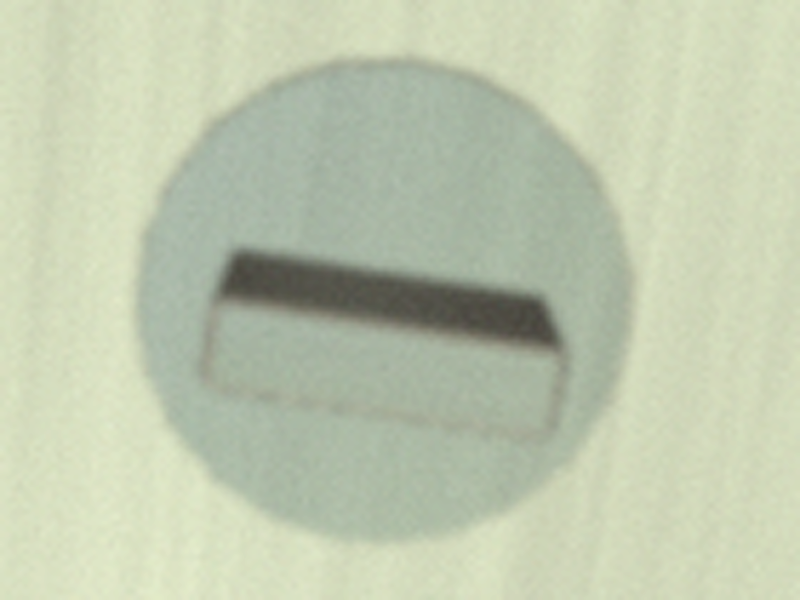

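Request:
drive_tool(commands=[{"dx": 0, "dy": 0, "dz": 0, "yaw": -7}, {"dx": 0, "dy": 0, "dz": 0, "yaw": -1}, {"dx": 0, "dy": 0, "dz": 0, "yaw": 0}])

```text
t: 4.62
eef_pos: [428.0, 247.3, 125.7]
tcp_rot: [3.14, -0.001, 1.551]
ft_force: [-0.8, -0.2, 0.9]
opening: 0.999
```

```bash
python3 - <<'E'
from h import *
np.set_printoptions(precision=2,suppress=True)
print(env.state()['eef_pos'],env.state()['tcp_rot']);snap('wrist','w3')
print(env.state()['eef_pos'])
for k in env.trace('lid_mid','wrist'):
    m=k['pixels'].astype(np.uint8);cs,_=cv2.findContours(m,0,2); e=cv2.fitEllipse(cv2.convexHull(max(cs,key=cv2.contourArea))); print(k['conf'],e,at_z('wrist',e[0],24))
b=cv2.imread('pics/w3.png')[125:230,190:330]; cv2.imwrite('pics/w3d.png',cv2.convertScaleAbs(cv2.resize(b,(800,600),interpolation=cv2.INTER_CUBIC),alpha=1.3))
E
```

```text
[428.04 247.34 125.74] [ 3.14 -0.    1.55]
[427.96 247.33 125.56]
0.88 ((407.6438903808594, 108.74481964111328), (127.68717193603516, 147.4299774169922), 42.7750129699707) [559.73 318.46  24.  ]
0.65 ((250.7692108154297, 174.83157348632812), (83.56196594238281, 86.08787536621094), 86.51399230957031) [424.87 263.58  24.  ]
0.6 ((82.32371520996094, 129.1739959716797), (117.25102996826172, 144.92996215820312), 117.752197265625) [279.94 307.01  24.  ]
0.58 ((274.1981506347656, 32.95414733886719), (97.0345687866211, 107.57672882080078), 5.711316108703613) [446.27 379.2   24.  ]
```

View pics/w3d.png

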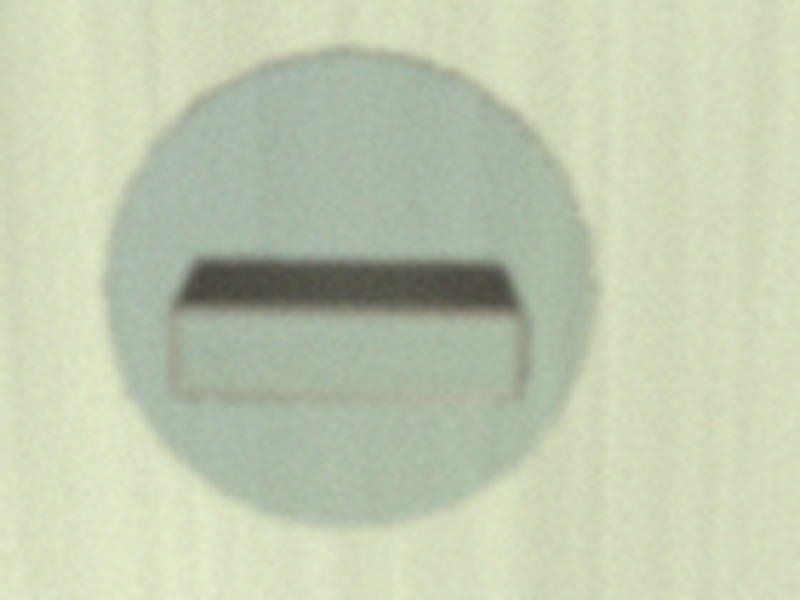

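Request:
drive_tool(commands=[{"dx": -4.8, "dy": 15, "dz": -20, "yaw": 0}, {"dx": 0, "dy": 0, "dz": -25, "yaw": 0}, {"dx": 0, "dy": 0, "dz": -25, "yaw": 0}, {"dx": 0, "dy": 0, "dz": -18, "yaw": 0}, {"dx": 0, "dy": 0, "dz": 0, "yaw": 0}])

```text
t: 5.13
eef_pos: [421.7, 261.8, 34.3]
tcp_rot: [-3.138, 0.002, 1.552]
ft_force: [-0.0, -0.2, -1.0]
opening: 1.002
```

Request:
drive_tool(commands=[{"dx": 0, "dy": 0, "dz": 0, "yaw": 0}])

```text
t: 5.22
eef_pos: [422.7, 262.3, 36.6]
tcp_rot: [-3.14, 0.001, 1.551]
ft_force: [0.6, -0.6, 0.1]
opening: 0.999
```

```bash
python3 - <<'E'
from h import *
np.set_printoptions(precision=2,suppress=True)
s=env.state();print(s['eef_pos'],s['tcp_rot'],s['ft_force']);snap('wrist','w4');snap('scene','s4')
b=cv2.imread('pics/w4.png')[140:380,96:416]; a=cv2.imread('pics/s4.png')[90:210,200:360]
cv2.imwrite('pics/c5.png',np.hstack([cv2.resize(x,(400,300),interpolation=cv2.INTER_CUBIC) for x in(b,a)]))
E
```

```text
[422.68 262.32  36.58] [-3.14  0.    1.55] [ 0.6  -0.61  0.11]
```

View pics/c5.png

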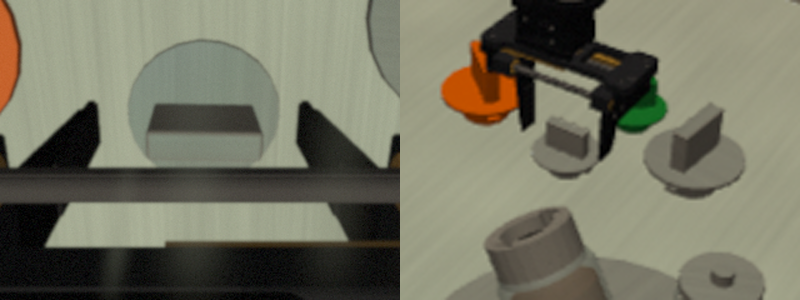

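Request:
drive_tool(commands=[{"dx": 0, "dy": 0, "dz": 0, "yaw": 0}, {"dx": 0, "dy": 0, "dz": 0, "yaw": 0}, {"dx": 0, "dy": 0, "dz": 0, "yaw": 0}, {"dx": 0, "dy": 0, "dz": 0, "yaw": 0}, {"dx": 0, "dy": 0, "dz": 0, "yaw": 0}], grip=0)

```text
t: 5.73
eef_pos: [422.9, 262.5, 37.0]
tcp_rot: [3.141, -0.0, 1.55]
ft_force: [0.6, -0.8, 0.2]
opening: 0.704
```

Request:
drive_tool(commands=[{"dx": 0, "dy": 0, "dz": 0, "yaw": 0}, {"dx": 0, "dy": 0, "dz": 0, "yaw": 0}])

```text
t: 5.9
eef_pos: [422.9, 262.5, 36.7]
tcp_rot: [3.141, -0.0, 1.55]
ft_force: [1.8, -0.6, 1.9]
opening: 0.566
```

Request:
drive_tool(commands=[{"dx": 0, "dy": 0, "dz": 0, "yaw": 0}, {"dx": 0, "dy": 0, "dz": 0, "yaw": 0}, {"dx": 0, "dy": 0, "dz": 0, "yaw": 0}])

```text
t: 6.15
eef_pos: [423.1, 262.6, 36.8]
tcp_rot: [3.141, -0.0, 1.55]
ft_force: [2.2, -0.0, 2.4]
opening: 0.523
```

Request:
drive_tool(commands=[{"dx": 0, "dy": 0, "dz": 5, "yaw": 0}, {"dx": 0, "dy": 0, "dz": 15, "yaw": 0}, {"dx": 0, "dy": 0, "dz": 25, "yaw": 0}, {"dx": 0, "dy": 0, "dz": 25, "yaw": 0}, {"dx": 0, "dy": 0, "dz": 25, "yaw": 0}])

```text
t: 6.57
eef_pos: [422.0, 262.2, 132.6]
tcp_rot: [-3.14, 0.001, 1.55]
ft_force: [0.4, -0.0, -1.9]
opening: 0.522
```

Request:
drive_tool(commands=[{"dx": 4, "dy": -12, "dz": 25, "yaw": -6.7}, {"dx": 8, "dy": -22, "dz": 25, "yaw": -6.7}, {"dx": 11, "dy": -26, "dz": 20, "yaw": -6.7}, {"dx": 12, "dy": -28, "dz": 15, "yaw": -6.7}, {"dx": 12, "dy": -28, "dz": 5, "yaw": -6.7}])

```text
t: 6.98
eef_pos: [470.1, 145.5, 224.1]
tcp_rot: [3.14, -0.002, 0.96]
ft_force: [1.2, -0.6, -2.1]
opening: 0.526
```

Request:
drive_tool(commands=[{"dx": 12, "dy": -28, "dz": 0, "yaw": -6.7}, {"dx": 12, "dy": -28, "dz": 0, "yaw": -6.7}, {"dx": 12, "dy": -28, "dz": 0, "yaw": -6.7}, {"dx": 12, "dy": -28, "dz": 0, "yaw": -6.7}, {"dx": 12, "dy": -20, "dz": 0, "yaw": -6.7}])

```text
t: 7.4
eef_pos: [529.5, 12.4, 221.6]
tcp_rot: [-3.141, 0.001, 0.374]
ft_force: [-0.0, 0.7, -2.5]
opening: 0.524
```

Request:
drive_tool(commands=[{"dx": 6, "dy": -10, "dz": 0, "yaw": -6}, {"dx": 0, "dy": 0, "dz": 0, "yaw": 0}, {"dx": 0, "dy": 0, "dz": 0, "yaw": 0}])

```text
t: 7.65
eef_pos: [535.2, 4.3, 221.3]
tcp_rot: [-3.141, 0.001, 0.277]
ft_force: [-0.5, 0.9, -2.4]
opening: 0.523
```

```bash
python3 - <<'E'
from h import *
np.set_printoptions(precision=2,suppress=True)
s=env.state();print(s['eef_pos'],s['tcp_rot'],np.degrees(s['tcp_rot'][2]),s['ft_force'],s['t'],np.degrees(s['joints']))
E
```

```text
[535.17   4.28 221.32] [-3.14  0.    0.28] 15.86611849173935 [-0.52  0.94 -2.38] 7.65 [ -6.62  20.45 101.37   0.    58.27  67.52]
```

Request:
drive_tool(commands=[{"dx": 7, "dy": -10.3, "dz": -5, "yaw": -0.9}, {"dx": 0, "dy": 0, "dz": 0, "yaw": 0}, {"dx": 0, "dy": 0, "dz": 0, "yaw": 0}])

```text
t: 7.9
eef_pos: [542.5, -5.5, 216.3]
tcp_rot: [-3.141, 0.001, 0.262]
ft_force: [-1.2, 0.7, -2.6]
opening: 0.529
```

```bash
cat > look.py <<'E'
import sys
from h import *
np.set_printoptions(precision=2,suppress=True)
n=sys.argv[1]
s=env.state();print(s['eef_pos'],np.degrees(s['tcp_rot']),s['ft_force'],s['moment'],s['t'])
snap('scene','s'+n)
a=cv2.imread(f'pics/s{n}.png')[130:220,200:320]
o=cv2.convertScaleAbs(cv2.resize(a,(800,600),interpolation=cv2.INTER_CUBIC),alpha=1.4)
if len(sys.argv)>2:
    snap('wrist','w'+n); b=cv2.imread(f'pics/w{n}.png')[100:340,96:416]
    o=np.hstack([cv2.resize(o,(400,300)),cv2.convertScaleAbs(cv2.resize(b,(400,300),interpolation=cv2.INTER_CUBIC),alpha=1.4)])
cv2.imwrite(f'pics/l{n}.png',o)
E
python3 look.py 5 w
```

```text
[542.5   -5.51 216.31] [-179.98    0.05   14.99] [-1.21  0.74 -2.57] [-0.03  0.16 -0.05] 7.9
```

View pics/l5.png

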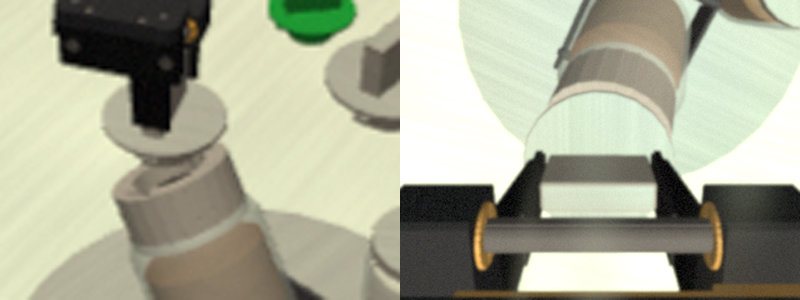

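Request:
drive_tool(commands=[{"dx": 0, "dy": 0, "dz": -7, "yaw": 0}, {"dx": 0, "dy": 0, "dz": -6, "yaw": 0}, {"dx": 0, "dy": 0, "dz": -2, "yaw": 0}, {"dx": 0, "dy": 0, "dz": 0, "yaw": 0}])

```text
t: 8.33
eef_pos: [542.4, -5.6, 200.8]
tcp_rot: [-3.141, 0.001, 0.26]
ft_force: [-0.3, 0.4, -1.9]
opening: 0.521
```

Request:
drive_tool(commands=[{"dx": 0, "dy": 0, "dz": -1, "yaw": 0}, {"dx": 0, "dy": 0, "dz": -1, "yaw": 0}, {"dx": 0, "dy": 0, "dz": 0, "yaw": 0}])

```text
t: 8.58
eef_pos: [542.8, -5.8, 199.6]
tcp_rot: [3.142, 0.0, 0.26]
ft_force: [0.3, -0.3, -2.2]
opening: 0.525
```

Request:
drive_tool(commands=[{"dx": 0, "dy": 0, "dz": -1, "yaw": 0}, {"dx": 0, "dy": 0, "dz": -1, "yaw": 0}, {"dx": 0, "dy": 0, "dz": 0, "yaw": 0}])

```text
t: 8.83
eef_pos: [543.1, -5.9, 198.3]
tcp_rot: [3.141, -0.001, 0.26]
ft_force: [-2.2, 0.0, 5.2]
opening: 0.52
```

Request:
drive_tool(commands=[{"dx": -0.5, "dy": 0.1, "dz": -1, "yaw": 0}, {"dx": -0.5, "dy": 0.1, "dz": -1, "yaw": 0}, {"dx": 0, "dy": 0, "dz": 0, "yaw": 0}])

```text
t: 9.08
eef_pos: [542.9, -5.8, 197.7]
tcp_rot: [3.14, -0.004, 0.26]
ft_force: [-1.8, 0.5, 15.4]
opening: 0.523
```

Request:
drive_tool(commands=[{"dx": -0.5, "dy": 0.1, "dz": -1, "yaw": 0}, {"dx": -0.5, "dy": 0.1, "dz": -1, "yaw": 0}, {"dx": 0, "dy": 0, "dz": 0, "yaw": 0}])

```text
t: 9.33
eef_pos: [542.4, -5.7, 196.6]
tcp_rot: [3.139, -0.006, 0.26]
ft_force: [-2.8, 1.6, 22.0]
opening: 0.52
```

```bash
python3 look.py 6 w
```

```text
[542.42  -5.67 196.6 ] [179.83  -0.34  14.91] [-2.8   1.58 22.01] [-0.43  0.33 -0.  ] 9.3333
```

View pics/l6.png

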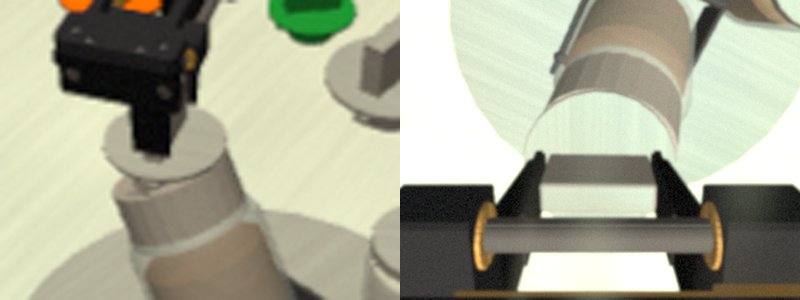

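Request:
drive_tool(commands=[{"dx": -0.5, "dy": 0.1, "dz": -1, "yaw": 0}, {"dx": -0.5, "dy": 0.1, "dz": -1, "yaw": 0}, {"dx": 0, "dy": 0, "dz": 0, "yaw": 0}])

```text
t: 9.68
eef_pos: [541.9, -5.4, 195.2]
tcp_rot: [3.138, -0.007, 0.26]
ft_force: [-3.3, 2.2, 26.9]
opening: 0.525
```

Request:
drive_tool(commands=[{"dx": -0.5, "dy": 0.1, "dz": -1, "yaw": 0}, {"dx": -0.5, "dy": 0.1, "dz": -1, "yaw": 0}, {"dx": 0, "dy": 0, "dz": 0, "yaw": 0}])

```text
t: 9.93
eef_pos: [541.1, -5.0, 193.6]
tcp_rot: [3.138, -0.008, 0.26]
ft_force: [-2.0, 2.8, 30.3]
opening: 0.532
```

```bash
python3 look.py 7 w
```

```text
[541.15  -4.98 193.58] [179.81  -0.48  14.92] [-2.01  2.8  30.32] [-0.09  0.31 -0.02] 9.9333
```

View pics/l7.png

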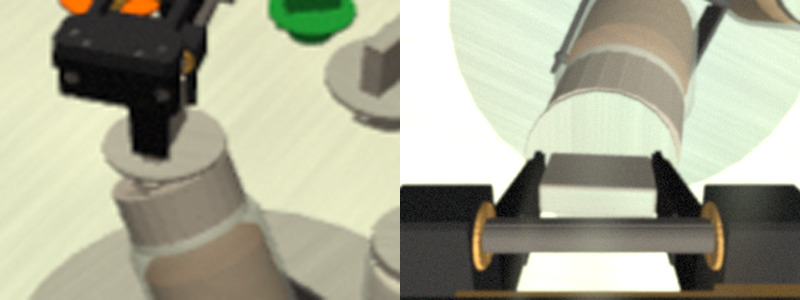

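```bash
python3 - <<'E'
import cv2,numpy as np
o=np.hstack([cv2.convertScaleAbs(cv2.resize(cv2.imread(f'pics/{n}.png')[158:188,225:275],(400,240),interpolation=cv2.INTER_CUBIC),alpha=1.5) for n in('s6','s7')])
p=np.hstack([cv2.convertScaleAbs(cv2.resize(cv2.imread(f'pics/{n}.png')[160:290,160:380],(400,240),interpolation=cv2.INTER_CUBIC),alpha=1.) for n in('w6','w7')])
cv2.imwrite('pics/c8.png',np.vstack([o,p]))
E
```

```text
(no output)
```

View pics/c8.png

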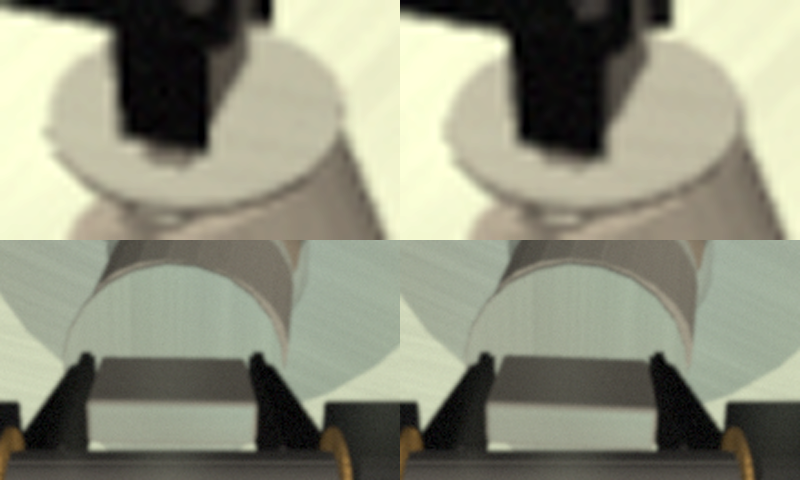

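Request:
drive_tool(commands=[{"dx": -0.4, "dy": 0.1, "dz": -1, "yaw": 0}, {"dx": -0.4, "dy": 0.1, "dz": -1, "yaw": 0}, {"dx": 0, "dy": 0, "dz": 0, "yaw": 0}])

```text
t: 10.28
eef_pos: [540.6, -4.6, 192.1]
tcp_rot: [3.138, -0.009, 0.26]
ft_force: [-3.3, 5.4, 35.6]
opening: 0.536
```

Request:
drive_tool(commands=[{"dx": -0.4, "dy": 0.1, "dz": -1, "yaw": 0}, {"dx": -0.4, "dy": 0.1, "dz": -1, "yaw": 0}, {"dx": 0, "dy": 0, "dz": 0, "yaw": 0}])

```text
t: 10.53
eef_pos: [540.1, -4.5, 190.7]
tcp_rot: [3.138, -0.01, 0.26]
ft_force: [-3.7, 5.2, 40.6]
opening: 0.537
```

```bash
cat > look2.py <<'E'
import sys
from h import *
np.set_printoptions(precision=2,suppress=True)
n=sys.argv[1]
s=env.state();print(s['eef_pos'],np.degrees(s['tcp_rot']),s['ft_force'],s['moment'],s['opening'],s['t'])
snap('scene','s'+n);snap('wrist','w'+n)
f=lambda im,r:cv2.convertScaleAbs(cv2.resize(im[r[1]:r[3],r[0]:r[2]],(400,300),interpolation=cv2.INTER_CUBIC),alpha=1.3)
cv2.imwrite(f'pics/l{n}.png',np.hstack([f(cv2.imread(f'pics/s{n}.png'),(220,155,276,197)),f(cv2.imread(f'pics/w{n}.png'),(156,140,356,290))]))
E
python3 look2.py 9
```

```text
[540.12  -4.52 190.68] [179.77  -0.59  14.92] [-3.68  5.22 40.63] [0.07 0.52 0.07] 0.5365846137667958 10.5333
```

View pics/l9.png

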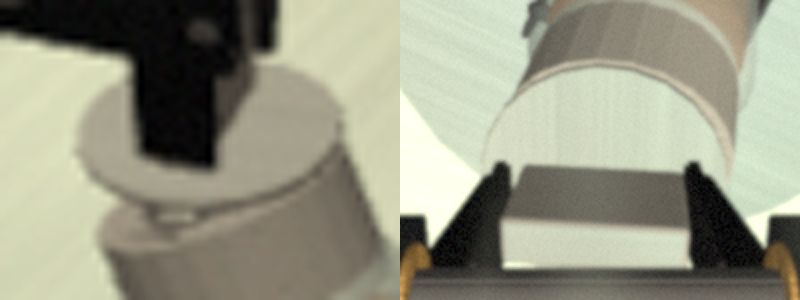

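Request:
drive_tool(commands=[{"dx": 0, "dy": 0, "dz": 1.5, "yaw": 0}, {"dx": 0, "dy": 0, "dz": 1.5, "yaw": 0}, {"dx": 0, "dy": 0, "dz": 0, "yaw": 0}])

```text
t: 10.88
eef_pos: [538.8, -4.9, 191.2]
tcp_rot: [3.139, -0.006, 0.26]
ft_force: [-1.2, -1.0, 17.8]
opening: 0.535
```

Request:
drive_tool(commands=[{"dx": 0, "dy": 0, "dz": 1.5, "yaw": 0}, {"dx": 0, "dy": 0, "dz": 0, "yaw": 0}])

```text
t: 11.05
eef_pos: [537.8, -4.8, 191.2]
tcp_rot: [3.14, -0.002, 0.26]
ft_force: [0.1, -2.5, 4.7]
opening: 0.535
```

Request:
drive_tool(commands=[{"dx": 0, "dy": 0, "dz": 0, "yaw": 0}, {"dx": 0, "dy": 0, "dz": 0, "yaw": 0}, {"dx": 0, "dy": 0, "dz": 0, "yaw": 0}], grip=0.57)

```text
t: 11.3
eef_pos: [537.1, -4.8, 189.9]
tcp_rot: [3.141, 0.0, 0.26]
ft_force: [0.1, -1.9, 1.7]
opening: 0.568
```

```bash
python3 look2.py 10
```

```text
[537.09  -4.77 189.91] [179.99   0.03  14.89] [ 0.1  -1.94  1.71] [-0.59  0.14 -0.03] 0.5678899744219358 11.3
```

View pics/l10.png

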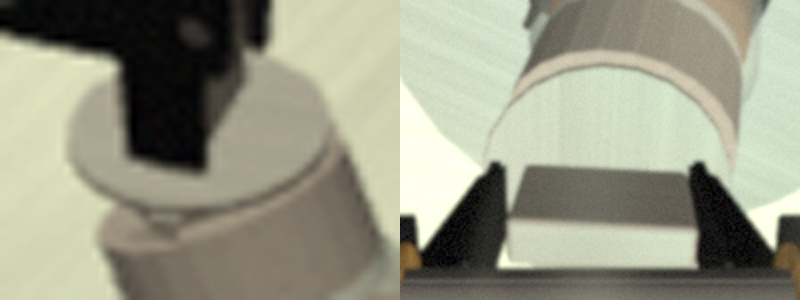

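Request:
drive_tool(commands=[{"dx": 0, "dy": 0, "dz": 0, "yaw": 0}, {"dx": 0, "dy": 0, "dz": 0, "yaw": 0}, {"dx": 0, "dy": 0, "dz": 0, "yaw": 0}], grip=0.61)

```text
t: 11.65
eef_pos: [537.0, -4.4, 189.9]
tcp_rot: [-3.141, 0.0, 0.26]
ft_force: [0.4, 0.2, -0.5]
opening: 0.61
```

```bash
python3 look2.py 11
```

```text
[537.02  -4.38 189.95] [-179.98    0.03   14.89] [ 0.41  0.23 -0.53] [-0.02  0.14  0.03] 0.6100011651263352 11.65
```

View pics/l11.png

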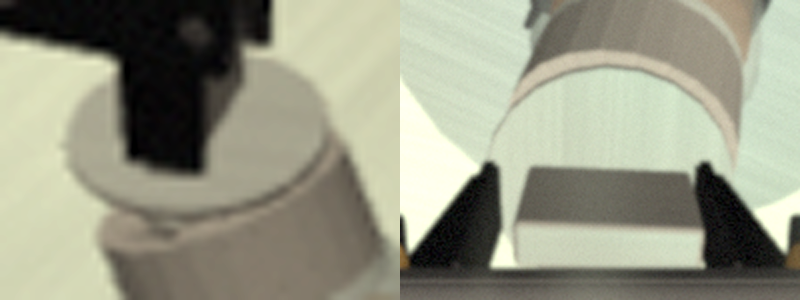

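```bash
python3 - <<'E'
import cv2
b=cv2.imread('pics/w11.png')[160:280,186:346]; cv2.imwrite('pics/w11d.png',cv2.convertScaleAbs(cv2.resize(b,(800,600),interpolation=cv2.INTER_CUBIC),alpha=1.3))
E
```

View pics/w11d.png

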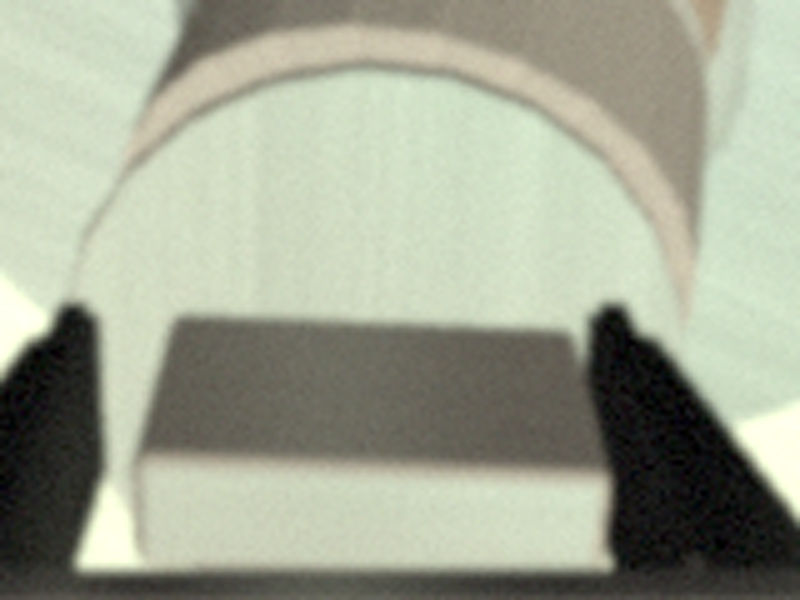

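```bash
cat > pose.py <<'E'
from mouth import *
from scipy.spatial.transform import Rotation as Ro
np.set_printoptions(precision=2,suppress=True)
MP=[546.2,-6.85,-.209,-.064]; MZ=164.5
def fit(face,arc,org,k,yaw,face_n=1,init=None):
    """face: base-left, base-right, top-left, top-right (image) pixel in crop"""
    cv=lambda q:(np.array(q,float)+.5)/k+np.array(org)-.5
    F=cv(face); A=cv(arc); K,R,t=cal('wrist')
    # tool-frame bias of wrist cam
    T=Ro.from_euler('xyz',env.state()['tcp_rot']).as_matrix()
    ob=T@np.array([1.5,1.9,.75])
    def pj(P): q=(P+ob)@R.T+t; q=q@K.T; return q[:,:2]/q[:,2:]
    e,y,m=axes(MP[2])
    C0=np.array([MP[0],MP[1],MZ])
    a=np.linspace(0,2*np.pi,1440)
    ring=np.c_[39*np.cos(a),39*np.sin(a),-4+0*a]
    def lid(p):
        Rr=Ro.from_rotvec(p[3:]).as_matrix()*1.; return Rr,p[:3]
    # image left/right: determine by initial guess; bar x dir
    b=np.radians(yaw-90); 
    def res(p):
        Rr,c=lid(p)
        X=np.array([[-25,7,-4],[25,7,-4],[-25,7,30],[25,7,30.]])
        r=[(pj(X@Rr.T+c)-F).ravel()]
        u=pj(ring@Rr.T+c); r.append([np.min(np.linalg.norm(u-q,axis=1)) for q in A])
        return np.concatenate(r)
    best=None
    for flip in(0,180):
        for tilt in(0,20,30,40):
            ang=np.radians(yaw-90+flip)
            R0=Ro.from_rotvec(y*np.radians(-tilt)).as_matrix()@Ro.from_euler('z',ang).as_matrix()
            s=least_squares(res,np.r_[C0+18*m,Ro.from_matrix(R0).as_rotvec()],diff_step=1e-5,loss='soft_l1')
            if best is None or s.cost<best.cost: best=s
    Rr,c=lid(best.x); z=Rr[:,2]; x=Rr[:,0]
    if x@y<0: x=-x
    d=c-C0
    print('cost',best.cost,'res',best.fun)
    print('centre',c,'in mouth e,y,m',d@e,d@y,d@m,'foot e,y,m',(d-30*z)@e,(d-30*z)@y,(d-30*z)@m)
    print('lean from vertical fwd deg',np.degrees(np.arctan2(-z@(np.array([np.cos(MP[2]),np.sin(MP[2]),0])),z[2])),'tilt sideways(y)',np.degrees(np.arcsin(z@y)),
      's',np.degrees(np.arctan2(x@e,x@y)))
    return best.x
E
python3 - <<'E'
from pose import *
fit([(180,318),(572,332),(140,452),(612,472)],[(130,165),(250,85),(375,65),(450,75),(560,120),(640,200),(685,310),(75,270)],(186,160),5,15)
E
```

```text
cost 5.810815258285224 res [-1.18 -2.29  1.07 -1.82 -1.4  -0.17  1.08 -0.17  0.95  0.93  0.46  0.17
  0.43  0.09  0.31  0.14]
centre [535.74  -6.62 185.9 ] in mouth e,y,m 1.798893814806032 -1.9483175678859326 23.67127567284101 foot e,y,m -11.10110723091319 -1.454791461188337 -3.4090936932228755
lean from vertical fwd deg 4.528744229023474 tilt sideways(y) -0.9426079528798278 s -22.223942950358246
```

Request:
drive_tool(commands=[{"dx": 0, "dy": 0, "dz": 0, "yaw": 0}, {"dx": 0, "dy": 0, "dz": 0, "yaw": 0}, {"dx": 0, "dy": 0, "dz": 0, "yaw": 0}, {"dx": 0, "dy": 0, "dz": 0, "yaw": 0}], grip=0)

```text
t: 12.08
eef_pos: [537.7, -5.5, 190.9]
tcp_rot: [3.14, -0.001, 0.26]
ft_force: [-0.1, -6.8, 6.1]
opening: 0.528
```

Request:
drive_tool(commands=[{"dx": 0, "dy": 0, "dz": 2, "yaw": 0}, {"dx": 0, "dy": 0, "dz": 3, "yaw": 0}, {"dx": 0, "dy": 0, "dz": 0, "yaw": -6}, {"dx": 0, "dy": 0, "dz": 0, "yaw": -6}, {"dx": 0, "dy": 0, "dz": 0, "yaw": -6}])

```text
t: 12.5
eef_pos: [537.0, -4.3, 195.1]
tcp_rot: [-3.141, 0.001, -0.059]
ft_force: [0.9, -0.1, -2.0]
opening: 0.53
```

Request:
drive_tool(commands=[{"dx": 0, "dy": 0, "dz": 0, "yaw": -6}, {"dx": 0, "dy": 0, "dz": 0, "yaw": 0}, {"dx": 0, "dy": 0, "dz": 0, "yaw": 0}])

```text
t: 12.75
eef_pos: [537.0, -4.4, 195.1]
tcp_rot: [-3.141, 0.0, -0.156]
ft_force: [1.3, 0.0, -1.4]
opening: 0.529
```

```bash
python3 look2.py 12;python3 - <<'E'
import cv2
b=cv2.imread('pics/w12.png')[160:280,186:346]; cv2.imwrite('pics/w12d.png',cv2.convertScaleAbs(cv2.resize(b,(800,600),interpolation=cv2.INTER_CUBIC),alpha=1.3))
E
```

```text
[537.04  -4.42 195.09] [-179.99    0.03   -8.92] [ 1.28  0.04 -1.43] [-0.04  0.13  0.03] 0.5292392286145532 12.75
```

View pics/w12d.png

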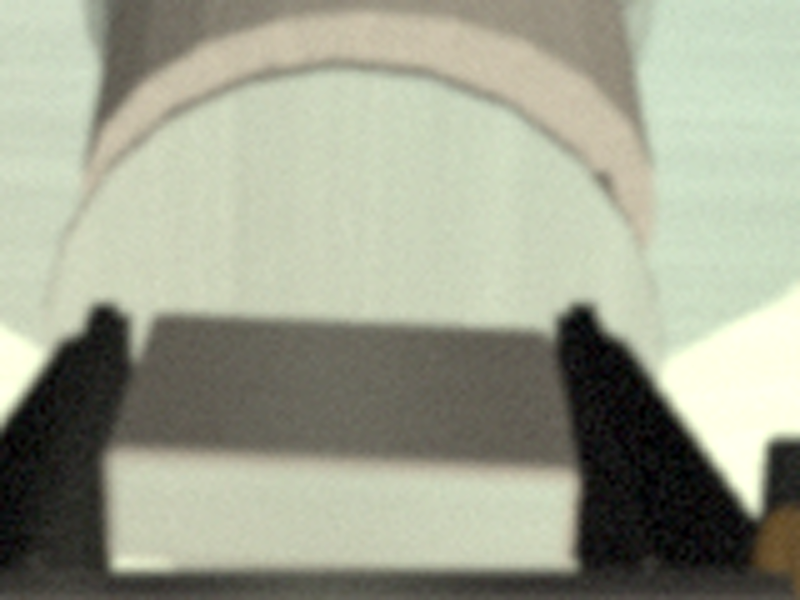

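View pics/l12.png

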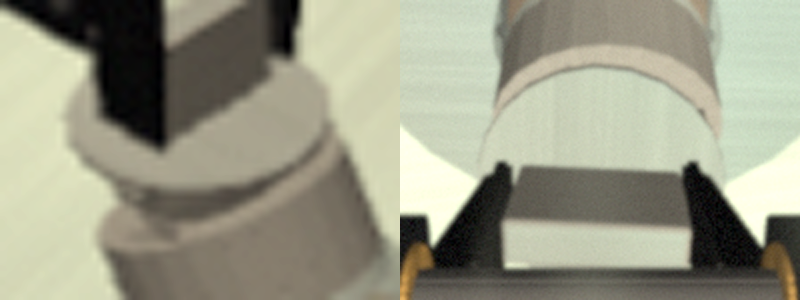

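Request:
drive_tool(commands=[{"dx": 4.5, "dy": -2, "dz": 0, "yaw": 0}, {"dx": 0, "dy": 0, "dz": -1.5, "yaw": 0}, {"dx": 0, "dy": 0, "dz": 0, "yaw": 0}])

```text
t: 13.1
eef_pos: [541.8, -6.7, 193.3]
tcp_rot: [3.141, 0.0, -0.158]
ft_force: [0.7, 0.0, -1.9]
opening: 0.528
```

Request:
drive_tool(commands=[{"dx": 0, "dy": 0, "dz": -1, "yaw": 0}, {"dx": 0, "dy": 0, "dz": -1, "yaw": 0}, {"dx": 0, "dy": 0, "dz": 0, "yaw": 0}])

```text
t: 13.35
eef_pos: [541.6, -6.5, 191.7]
tcp_rot: [3.142, 0.0, -0.159]
ft_force: [-1.8, -0.3, 1.0]
opening: 0.53
```

Request:
drive_tool(commands=[{"dx": -0.5, "dy": 0.1, "dz": -1, "yaw": 0}, {"dx": -0.5, "dy": 0.1, "dz": -1, "yaw": 0}, {"dx": -0.5, "dy": 0.1, "dz": -1, "yaw": 0}, {"dx": 0, "dy": 0, "dz": 0, "yaw": 0}])

```text
t: 13.68
eef_pos: [540.3, -6.9, 189.2]
tcp_rot: [3.141, -0.001, -0.159]
ft_force: [-3.0, -3.9, 6.5]
opening: 0.524
```

Request:
drive_tool(commands=[{"dx": -0.5, "dy": 0.1, "dz": -1, "yaw": 0}, {"dx": -0.5, "dy": 0.1, "dz": -1, "yaw": 0}, {"dx": -0.5, "dy": 0.1, "dz": -1, "yaw": 0}, {"dx": 0, "dy": 0, "dz": 0, "yaw": 0}])

```text
t: 14.02
eef_pos: [539.9, -7.3, 187.6]
tcp_rot: [3.14, -0.005, -0.159]
ft_force: [-2.8, -8.4, 17.4]
opening: 0.521
```

```bash
python3 look2.py 13
```

```text
[539.89  -7.28 187.64] [179.89  -0.28  -9.09] [-2.84 -8.43 17.43] [-1.71  0.47 -0.15] 0.5208093703687287 14.0167
```

View pics/l13.png

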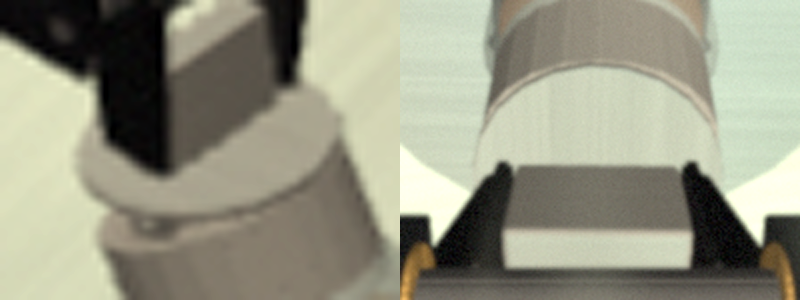

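Request:
drive_tool(commands=[{"dx": -0.5, "dy": -0.8, "dz": -1, "yaw": 0}, {"dx": -0.5, "dy": -0.5, "dz": -1, "yaw": 0}, {"dx": 0, "dy": 0, "dz": 0, "yaw": 0}])

```text
t: 14.37
eef_pos: [539.5, -7.9, 186.4]
tcp_rot: [3.141, -0.007, -0.159]
ft_force: [-1.6, -2.1, 23.1]
opening: 0.525
```

Request:
drive_tool(commands=[{"dx": -0.5, "dy": -0.3, "dz": -1, "yaw": 0}, {"dx": -0.5, "dy": 0.1, "dz": -1, "yaw": 0}, {"dx": 0, "dy": 0, "dz": 0, "yaw": 0}])

```text
t: 14.62
eef_pos: [539.4, -7.9, 185.6]
tcp_rot: [-3.142, -0.01, -0.159]
ft_force: [-0.9, -0.5, 34.3]
opening: 0.523
```

```bash
python3 look2.py 14;python3 - <<'E'
import cv2
b=cv2.imread('pics/w14.png')[160:280,186:346]; cv2.imwrite('pics/w14d.png',cv2.convertScaleAbs(cv2.resize(b,(800,600),interpolation=cv2.INTER_CUBIC),alpha=1.3))
E
```

```text
[539.45  -7.94 185.62] [-180.     -0.56   -9.09] [-0.92 -0.5  34.26] [-0.09  0.24  0.09] 0.5234784207708622 14.6167
```

View pics/l14.png

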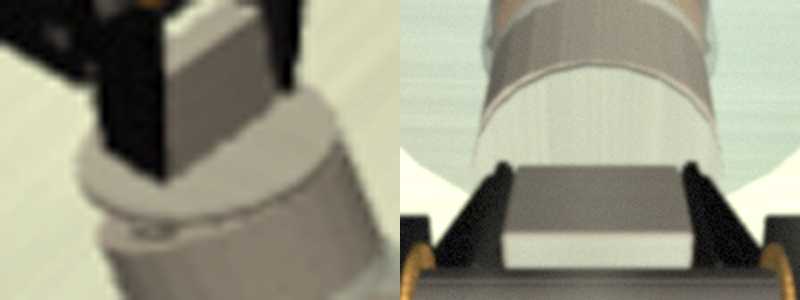

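View pics/w14d.png

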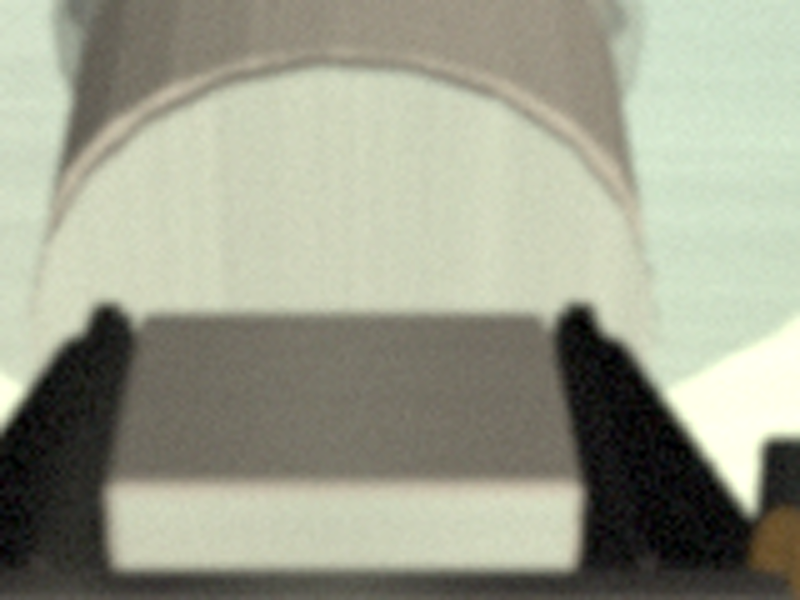

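```bash
python3 - <<'E'
from pose import *
fit([(145,316),(550,316),(105,485),(583,485)],[(50,225),(150,125),(250,75),(345,65),(430,75),(530,120),(610,190),(650,280)],(186,160),5,-9)
E
```

```text
cost 3.840076961494691 res [-1.28 -0.9  -0.21 -0.66 -1.22 -0.32  1.42 -0.07  1.08  0.14  0.92  0.53
  0.55  0.17  0.22  0.51]
centre [539.2   -6.09 183.79] in mouth e,y,m 3.5780608052577527 -0.7065821893993621 20.20947882952401 foot e,y,m -6.838413472449922 -0.3957478724771553 -7.922361594616003
lean from vertical fwd deg 9.681745395721487 tilt sideways(y) -0.5936604384737201 s -2.118497826613204
```

Request:
drive_tool(commands=[{"dx": 0, "dy": 0, "dz": 1.5, "yaw": 0}, {"dx": 1.5, "dy": -0.3, "dz": 0, "yaw": 0}, {"dx": 1.5, "dy": -0.3, "dz": 0, "yaw": 0}, {"dx": 0, "dy": 0, "dz": 0, "yaw": 0}])

```text
t: 15.05
eef_pos: [539.8, -8.0, 185.6]
tcp_rot: [-3.142, -0.002, -0.159]
ft_force: [-11.0, 1.5, 27.8]
opening: 0.523
```

Request:
drive_tool(commands=[{"dx": 1, "dy": -0.2, "dz": 0, "yaw": 0}, {"dx": 1, "dy": -0.2, "dz": -1, "yaw": 0}, {"dx": 0, "dy": 0, "dz": -1, "yaw": 0}, {"dx": 0, "dy": 0, "dz": 0, "yaw": 0}])

```text
t: 15.38
eef_pos: [541.6, -8.3, 184.1]
tcp_rot: [-3.142, -0.002, -0.159]
ft_force: [-13.6, 1.2, 32.7]
opening: 0.524
```

```bash
python3 look2.py 15;python3 - <<'E'
import cv2
b=cv2.imread('pics/w15.png')[160:280,186:346]; cv2.imwrite('pics/w15d.png',cv2.convertScaleAbs(cv2.resize(b,(800,600),interpolation=cv2.INTER_CUBIC),alpha=1.3))
E
```

```text
[541.55  -8.32 184.06] [-180.     -0.13   -9.09] [-13.61   1.23  32.68] [0.24 2.28 0.05] 0.5244609572521391 15.3833
```

View pics/l15.png

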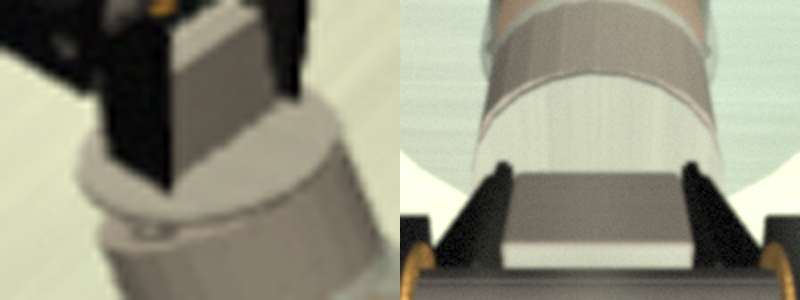

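View pics/w15d.png

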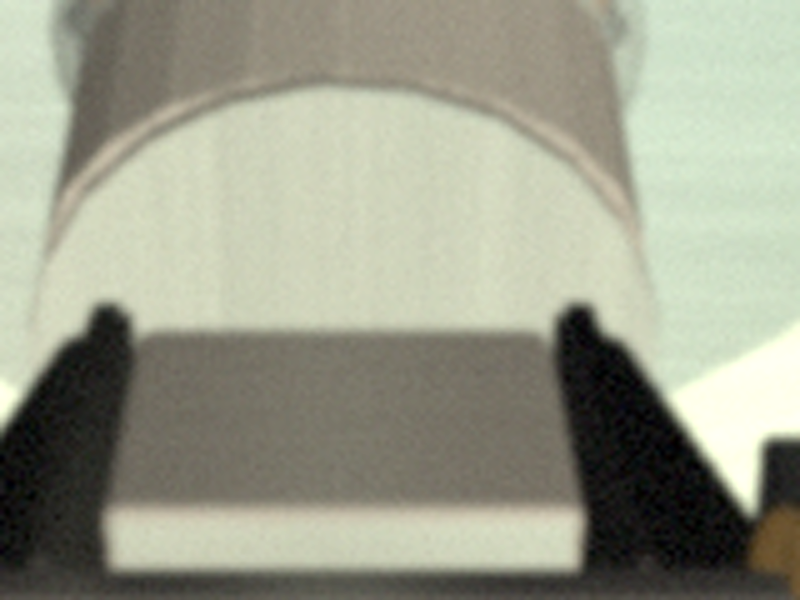

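Request:
drive_tool(commands=[{"dx": 0, "dy": 0, "dz": 1.5, "yaw": 0}, {"dx": 0, "dy": 0, "dz": 1.5, "yaw": 0}, {"dx": 1, "dy": -0.2, "dz": 0, "yaw": 0}, {"dx": 1, "dy": -0.2, "dz": 0, "yaw": 0}, {"dx": 0, "dy": 0, "dz": 0, "yaw": 0}])

```text
t: 15.9
eef_pos: [541.7, -8.4, 184.5]
tcp_rot: [-3.142, 0.004, -0.159]
ft_force: [-14.3, 3.4, 16.1]
opening: 0.522
```

Request:
drive_tool(commands=[{"dx": 1, "dy": -0.2, "dz": 0, "yaw": 0}, {"dx": 1, "dy": -0.2, "dz": 0.5, "yaw": 0}, {"dx": 0, "dy": 0, "dz": 0, "yaw": 0}])

```text
t: 16.15
eef_pos: [543.3, -8.7, 184.9]
tcp_rot: [-3.142, 0.005, -0.159]
ft_force: [-15.9, 3.2, 14.4]
opening: 0.522
```

```bash
python3 look2.py 16;python3 - <<'E'
import cv2
b=cv2.imread('pics/w16.png')[160:280,186:346]; cv2.imwrite('pics/w16d.png',cv2.convertScaleAbs(cv2.resize(b,(800,600),interpolation=cv2.INTER_CUBIC),alpha=1.3))
E
```

```text
[543.27  -8.69 184.87] [-180.      0.31   -9.09] [-15.86   3.19  14.37] [ 0.57  2.81 -0.03] 0.5216272439474997 16.15
```

View pics/l16.png

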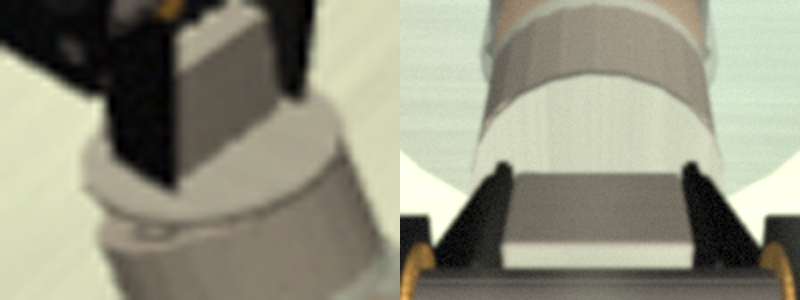

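View pics/w16d.png

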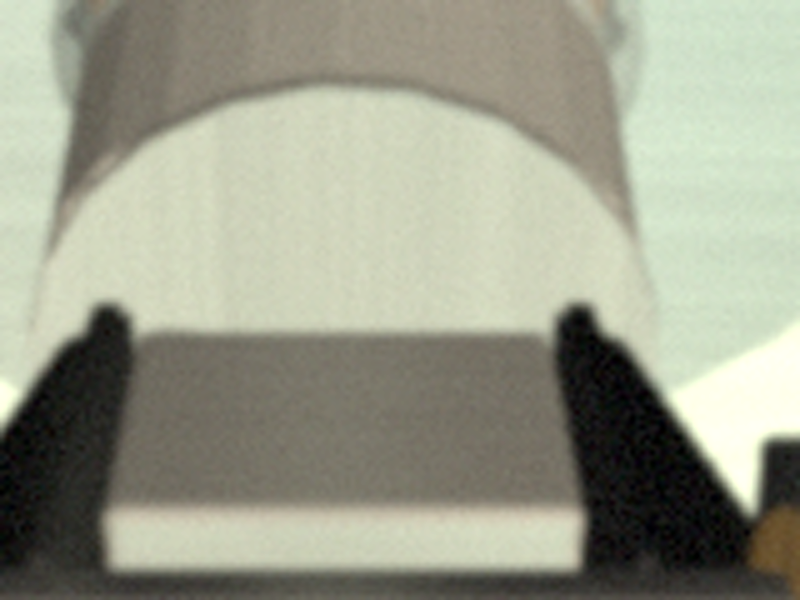

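```bash
python3 - <<'E'
from pose import *
fit([(147,332),(547,332),(104,507),(584,507)],[(50,240),(100,185),(200,110),(270,87),(345,80),(430,92),(530,140),(610,210),(648,290)],(186,160),5,-9)
E
```

```text
cost 5.085729008729477 res [-2.12 -0.86  0.08 -0.71 -1.35 -0.4   1.02 -0.29  0.81  0.68  0.69  1.03
  1.04  0.71  0.47  0.07  0.32]
centre [541.31  -6.37 183.79] in mouth e,y,m 5.416248968872867 -0.5489888943151394 19.149012344428304 foot e,y,m -5.232893000657346 -0.1685236874409163 -8.894721742514333
lean from vertical fwd deg 9.206558758044949 tilt sideways(y) -0.726654499955267 s -2.0396475544240142
```

Request:
drive_tool(commands=[{"dx": 0, "dy": 0, "dz": 0, "yaw": 0}, {"dx": 0, "dy": 0, "dz": 0, "yaw": 0}, {"dx": -2, "dy": 0.4, "dz": 1, "yaw": 0}, {"dx": -2, "dy": 0.4, "dz": 0, "yaw": 0}, {"dx": 0, "dy": 0, "dz": 0, "yaw": 0}], grip=0.6)

```text
t: 16.67
eef_pos: [541.5, -8.5, 185.5]
tcp_rot: [3.142, 0.0, -0.159]
ft_force: [1.1, 0.3, 0.8]
opening: 0.597
```

```bash
python3 look2.py 17
```

```text
[541.46  -8.48 185.49] [180.     0.01  -9.11] [1.09 0.3  0.8 ] [-0.03  0.2   0.01] 0.5972798725375077 16.6667
```

View pics/l17.png

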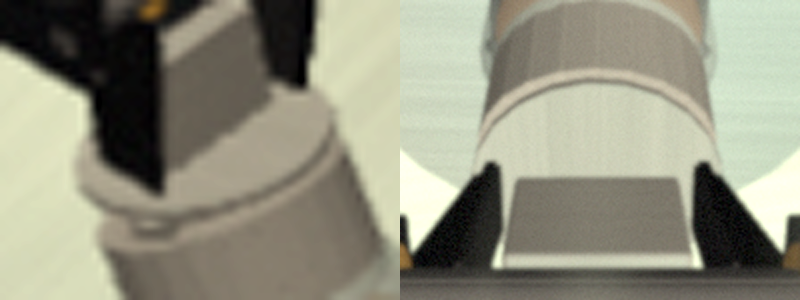

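```bash
python3 - <<'E'
import cv2,numpy as np
b=cv2.imread('pics/w17.png')[160:280,186:346]; cv2.imwrite('pics/w17d.png',cv2.convertScaleAbs(cv2.resize(b,(800,600),interpolation=cv2.INTER_CUBIC),alpha=1.3))
b=cv2.imread('pics/s17.png')[160:196,224:272]; cv2.imwrite('pics/s17d.png',cv2.convertScaleAbs(cv2.resize(b,(800,600),interpolation=cv2.INTER_CUBIC),alpha=1.3))
E
```

```text
(no output)
```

View pics/w17d.png

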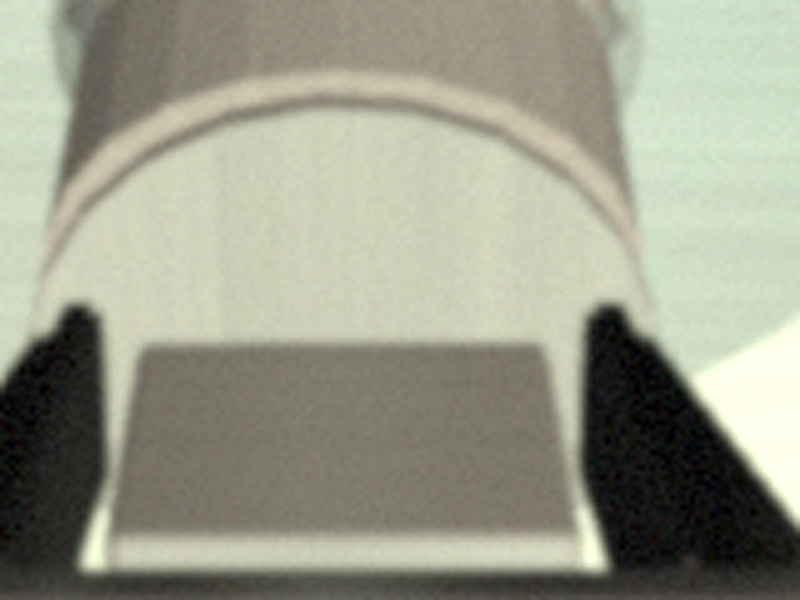

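View pics/s17d.png

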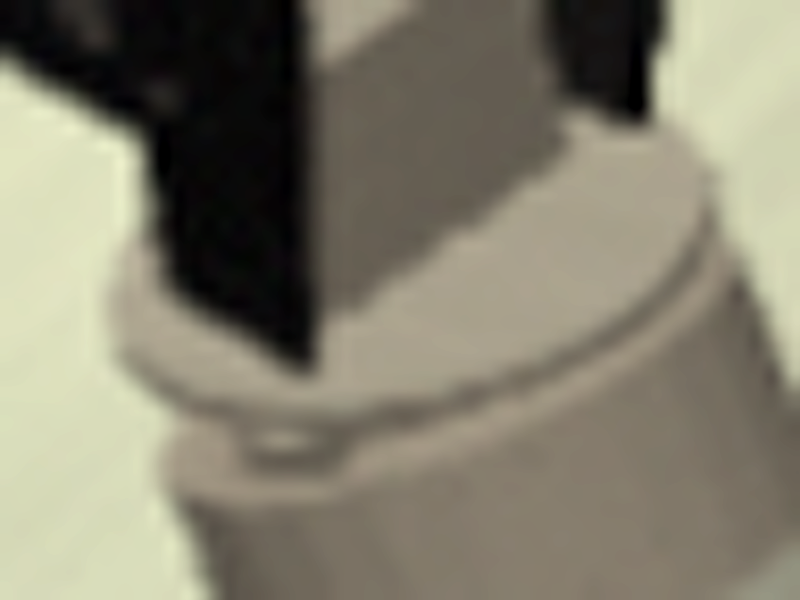

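```bash
python3 - <<'E'
from pose import *
fit([(148,345),(545,345),(108,533),(578,533)],[(45,285),(100,195),(200,130),(270,110),(345,104),(430,115),(530,160),(610,230),(645,300)],(186,160),5,-9)
E
```

```text
cost 4.575083643910193 res [-1.76 -0.93  0.21 -0.91 -1.96 -0.52  0.75 -0.38  0.22  0.71  0.83  0.73
  0.6   0.47  0.31  0.05  0.31]
centre [537.42  -5.89 182.74] in mouth e,y,m 1.5073031904644845 -0.8839825360555581 20.195839836478125 foot e,y,m -7.566757338383782 -0.8045016841247865 -8.398829392470386
lean from vertical fwd deg 12.393997664879345 tilt sideways(y) -0.15179742317226108 s -2.8135002639277173
```

```bash
cat > ovl.py <<'E'
import sys
from pose import *
def ov(n,lean,em,name,x0=224,y0=160):
    e,y,m=axes(MP[2]); M=np.array([MP[0],MP[1],MZ]); 
    b=np.radians(30-lean); # lid axis in mouth plane
    z=m*np.cos(b)+e*np.sin(b); ee=e*np.cos(b)-m*np.sin(b)
    c=M+e*em[0]+m*em[1]
    a=np.linspace(0,2*np.pi,150)
    P=[c-4*z+39*(np.outer(np.cos(a),y)+np.outer(np.sin(a),ee)), c-8*z+39*(np.outer(np.cos(a),y)+np.outer(np.sin(a),ee))]
    s=MP[3]; u=np.cos(s)*y+np.sin(s)*ee; v=np.cross(z,u)
    t=np.linspace(-1,1,30)[:,None]
    P+= [c-4*z+25*t*u+k*7*v for k in(1,-1)]+[c+30*z+25*t*u+k*7*v for k in(1,-1)]
    P=np.vstack(P)+np.array([1.5,-.6,-1.5])
    im=cv2.convertScaleAbs(cv2.imread(f'pics/{n}.png')[y0:y0+36,x0:x0+48],alpha=1.3); o=cv2.resize(im,(800,600),interpolation=cv2.INTER_CUBIC)
    for u in proj('scene',P): cv2.circle(o,tuple(int(v) for v in (u-[x0,y0]+.5)*800/48),2,(0,0,255),-1)
    return cv2.resize(o,(400,300))
E
python3 - <<'E'
from ovl import *
cv2.imwrite('pics/ov17.png',np.vstack([np.hstack([ov('s17',30,(0,16.5),''),ov('s17',30,(0,21),'')]),np.hstack([ov('s17',12,(1.5,20.2),''),ov('s17',22,(1,18),'')])]))
E
```

```text
(no output)
```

View pics/ov17.png

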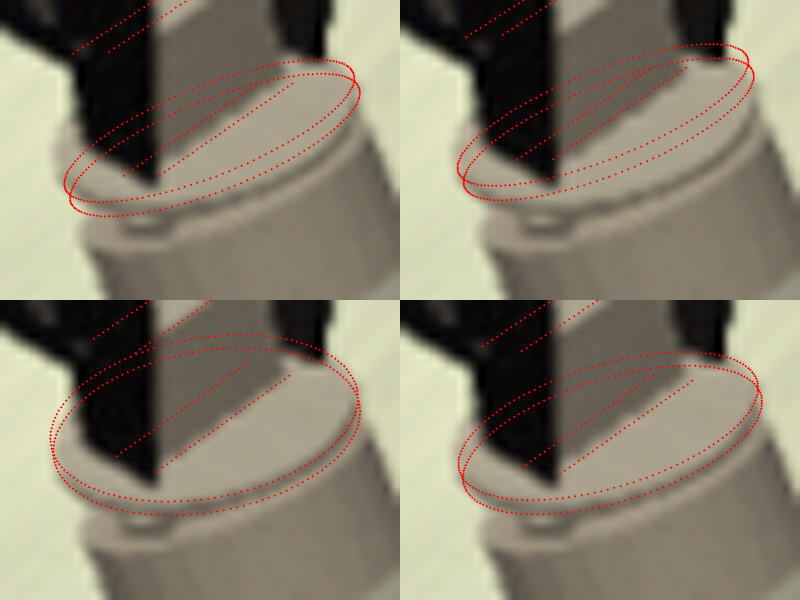

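Request:
drive_tool(commands=[{"dx": -5, "dy": 1, "dz": 0, "yaw": 0}, {"dx": -5, "dy": 1, "dz": 0, "yaw": 0}, {"dx": -4, "dy": 0.9, "dz": 0, "yaw": 0}, {"dx": 0, "dy": 0, "dz": -2, "yaw": 0}, {"dx": 0, "dy": 0, "dz": 0, "yaw": 0}])

```text
t: 17.18
eef_pos: [527.4, -5.5, 183.5]
tcp_rot: [3.142, 0.0, -0.159]
ft_force: [0.1, -0.5, 0.5]
opening: 0.599
```

Request:
drive_tool(commands=[{"dx": 0, "dy": 0, "dz": -1, "yaw": 0}, {"dx": 0, "dy": 0, "dz": -1, "yaw": 0}, {"dx": 0, "dy": 0, "dz": 0, "yaw": 0}])

```text
t: 17.43
eef_pos: [527.7, -5.6, 181.4]
tcp_rot: [3.142, 0.0, -0.159]
ft_force: [0.0, -0.7, -0.1]
opening: 0.597
```

Request:
drive_tool(commands=[{"dx": 0, "dy": 0, "dz": -1, "yaw": 0}, {"dx": 0, "dy": 0, "dz": -1, "yaw": 0}, {"dx": 0, "dy": 0, "dz": 0, "yaw": 0}])

```text
t: 17.68
eef_pos: [527.8, -5.6, 179.6]
tcp_rot: [3.142, -0.0, -0.159]
ft_force: [-0.3, -0.3, 2.3]
opening: 0.598
```

Contact at about 179.6. Press on.

Request:
drive_tool(commands=[{"dx": 0, "dy": 0, "dz": -1, "yaw": 0}, {"dx": 0, "dy": 0, "dz": -1, "yaw": 0}, {"dx": 0, "dy": 0, "dz": 0, "yaw": 0}])

```text
t: 17.93
eef_pos: [528.5, -5.7, 178.5]
tcp_rot: [3.142, -0.002, -0.159]
ft_force: [-0.6, -0.4, 9.9]
opening: 0.598
```

Request:
drive_tool(commands=[{"dx": 0, "dy": 0, "dz": -1, "yaw": 0}, {"dx": 0, "dy": 0, "dz": -1, "yaw": 0}, {"dx": 0, "dy": 0, "dz": 0, "yaw": 0}])

```text
t: 18.18
eef_pos: [527.7, -5.6, 175.9]
tcp_rot: [3.141, -0.0, -0.159]
ft_force: [-0.8, 0.2, 0.4]
opening: 0.598
```

```bash
python3 look2.py 18
```

```text
[527.67  -5.61 175.93] [179.99  -0.02  -9.1 ] [-0.8   0.2   0.36] [-0.06  0.22 -0.  ] 0.5976325768842428 18.1833
```

View pics/l18.png

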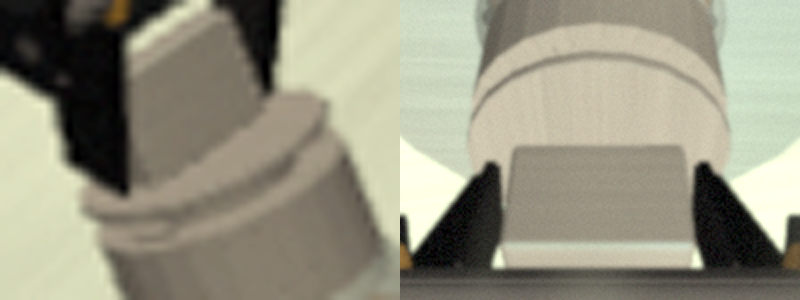

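```bash
python3 - <<'E'
from ovl import *
cv2.imwrite('pics/ov18.png',np.vstack([np.hstack([ov('s18',30,(0,16.5),''),ov('s18',30,(0,21),'')]),np.hstack([ov('s18',35,(0,18),''),ov('s18',38,(0,18),'')])]))
E
```

```text
(no output)
```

View pics/ov18.png

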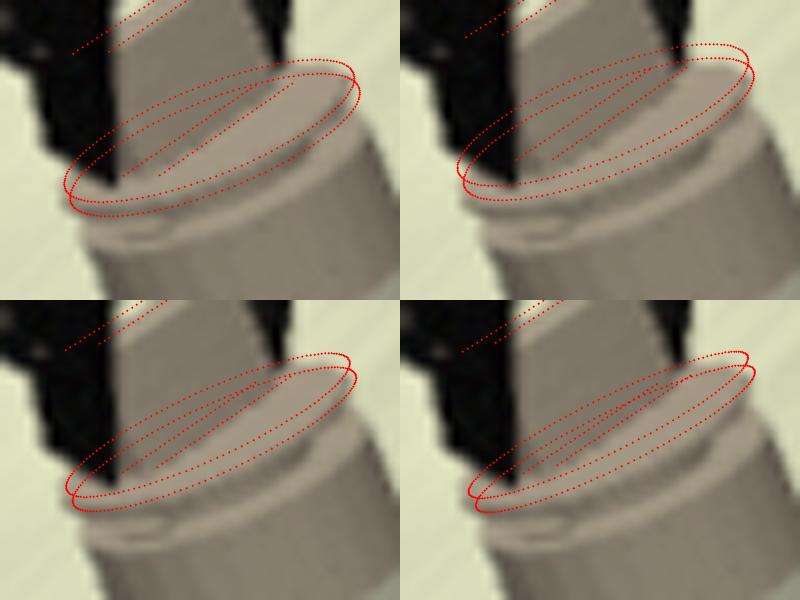

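Request:
drive_tool(commands=[{"dx": 0, "dy": 0, "dz": 0, "yaw": 0}, {"dx": 0, "dy": 0, "dz": 0, "yaw": 0}, {"dx": 0, "dy": 0, "dz": 0, "yaw": 0}, {"dx": 0, "dy": 0, "dz": 0, "yaw": 0}, {"dx": 0, "dy": 0, "dz": 0, "yaw": 0}], grip=0)

```text
t: 18.7
eef_pos: [527.6, -5.6, 175.5]
tcp_rot: [3.141, 0.0, -0.159]
ft_force: [0.5, 0.2, -1.6]
opening: 0.52
```

Request:
drive_tool(commands=[{"dx": 0.5, "dy": -0.1, "dz": -0.9, "yaw": 0}, {"dx": 0.5, "dy": -0.1, "dz": -0.9, "yaw": 0}, {"dx": 0.5, "dy": -0.1, "dz": -0.9, "yaw": 0}, {"dx": 0, "dy": 0, "dz": 0, "yaw": 0}])

```text
t: 19.03
eef_pos: [529.1, -5.9, 172.9]
tcp_rot: [3.141, 0.0, -0.159]
ft_force: [-2.3, -0.5, 3.4]
opening: 0.524
```

Request:
drive_tool(commands=[{"dx": 0.5, "dy": -0.1, "dz": -0.9, "yaw": 0}, {"dx": 0.5, "dy": -0.1, "dz": -0.9, "yaw": 0}, {"dx": 0.5, "dy": -0.1, "dz": -0.9, "yaw": 0}, {"dx": 0, "dy": 0, "dz": 0, "yaw": 0}])

```text
t: 19.37
eef_pos: [530.7, -6.2, 170.2]
tcp_rot: [3.142, 0.0, -0.159]
ft_force: [-2.7, -0.5, 4.3]
opening: 0.523
```

Request:
drive_tool(commands=[{"dx": 0.5, "dy": -0.1, "dz": -0.9, "yaw": 0}, {"dx": 0.5, "dy": -0.1, "dz": -0.9, "yaw": 0}, {"dx": 0.2, "dy": 0, "dz": -0.5, "yaw": 0}, {"dx": 0, "dy": 0, "dz": 0, "yaw": 0}])

```text
t: 19.7
eef_pos: [531.8, -6.4, 168.2]
tcp_rot: [3.141, 0.0, -0.159]
ft_force: [-3.6, -0.2, 6.3]
opening: 0.524
```

```bash
python3 look2.py 19
```

```text
[531.85  -6.41 168.16] [179.99   0.    -9.1 ] [-3.58 -0.16  6.3 ] [-0.17  0.89 -0.07] 0.5241890060531065 19.7
```

View pics/l19.png

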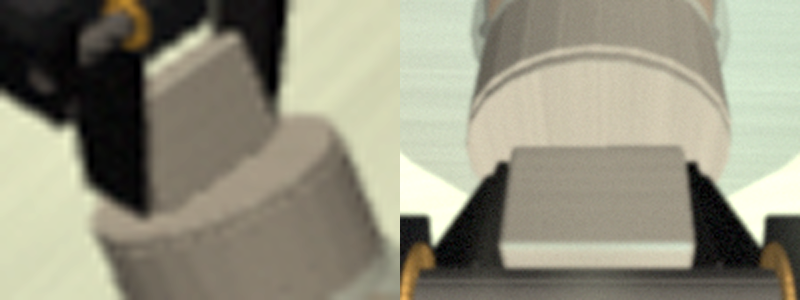

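Request:
drive_tool(commands=[{"dx": 0.4, "dy": -0.1, "dz": -0.8, "yaw": 0}, {"dx": 0, "dy": 0, "dz": 0, "yaw": -2.5}, {"dx": 0, "dy": 0, "dz": 0, "yaw": -2.5}, {"dx": 0, "dy": 0, "dz": 0, "yaw": 0}])

```text
t: 20.13
eef_pos: [532.3, -6.2, 168.3]
tcp_rot: [-3.141, -0.001, -0.247]
ft_force: [-7.1, 1.0, 17.1]
opening: 0.521
```

Request:
drive_tool(commands=[{"dx": 0, "dy": 0, "dz": 0, "yaw": -2.5}, {"dx": 0, "dy": 0, "dz": 0, "yaw": -2.5}, {"dx": 0, "dy": 0, "dz": 0, "yaw": 0}])

```text
t: 20.38
eef_pos: [532.2, -5.8, 168.8]
tcp_rot: [-3.141, -0.001, -0.334]
ft_force: [-9.2, 4.6, 23.2]
opening: 0.536
```

Request:
drive_tool(commands=[{"dx": 0, "dy": 0, "dz": 0, "yaw": -2.5}, {"dx": 0, "dy": 0, "dz": 0, "yaw": -2.5}, {"dx": 0, "dy": 0, "dz": 0, "yaw": 0}])

```text
t: 20.63
eef_pos: [531.2, -5.1, 169.0]
tcp_rot: [-3.141, 0.002, -0.421]
ft_force: [-15.8, 8.2, 30.0]
opening: 0.534
```

```bash
python3 look2.py 20
```

```text
[531.16  -5.1  168.96] [-179.95    0.1   -24.09] [-15.79   8.24  29.98] [2.56 2.71 1.58] 0.5337873947152227 20.6333
```

View pics/l20.png

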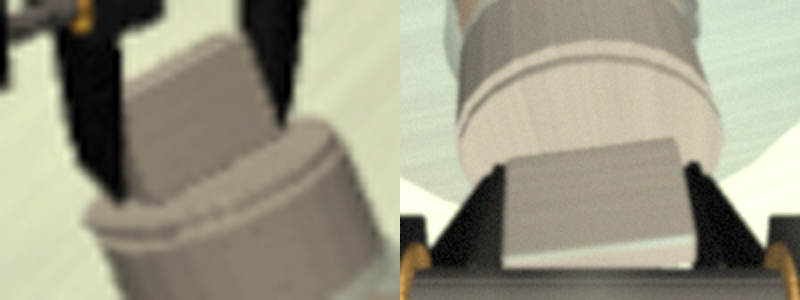

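Request:
drive_tool(commands=[{"dx": 0, "dy": 0, "dz": 0, "yaw": 0}, {"dx": 0, "dy": 0, "dz": 2, "yaw": 2}, {"dx": -2, "dy": 0.3, "dz": 4, "yaw": 2}, {"dx": -2, "dy": 0.3, "dz": 4, "yaw": 2}, {"dx": 0, "dy": 0, "dz": 4, "yaw": 0}], grip=0.64)

```text
t: 21.15
eef_pos: [528.3, -5.8, 181.2]
tcp_rot: [-3.141, -0.0, -0.314]
ft_force: [0.7, -0.3, 0.1]
opening: 0.638
```

Request:
drive_tool(commands=[{"dx": 0, "dy": 0, "dz": 0, "yaw": 0}, {"dx": 0, "dy": 0, "dz": 0, "yaw": 0}])

```text
t: 21.32
eef_pos: [528.6, -5.9, 181.1]
tcp_rot: [-3.142, -0.001, -0.317]
ft_force: [-0.2, -1.0, 0.2]
opening: 0.642
```

```bash
python3 look2.py 21
```

```text
[528.58  -5.94 181.12] [-180.     -0.03  -18.17] [-0.16 -0.99  0.22] [-0.04  0.19 -0.04] 0.6419955713861099 21.3167
```

View pics/l21.png

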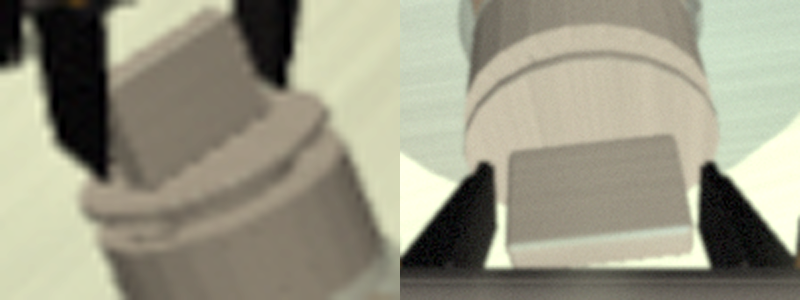

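Request:
drive_tool(commands=[{"dx": -1, "dy": 0.2, "dz": 3, "yaw": 2}, {"dx": 0, "dy": 0, "dz": 3, "yaw": 2.5}, {"dx": 0, "dy": 0, "dz": 0, "yaw": 0}, {"dx": 0, "dy": 0, "dz": 0, "yaw": 0}, {"dx": 0, "dy": 0, "dz": 0, "yaw": 0}], grip=0)

```text
t: 21.83
eef_pos: [527.3, -5.6, 187.1]
tcp_rot: [-3.141, -0.0, -0.239]
ft_force: [-1.0, 1.4, 3.4]
opening: 0.524
```

Request:
drive_tool(commands=[{"dx": 0, "dy": 0, "dz": 0, "yaw": 0}, {"dx": 0, "dy": 0, "dz": 0, "yaw": 0}])

```text
t: 22.0
eef_pos: [527.3, -5.6, 187.1]
tcp_rot: [-3.142, -0.0, -0.238]
ft_force: [-1.0, 2.4, 3.8]
opening: 0.523
```

Request:
drive_tool(commands=[{"dx": 0.8, "dy": -0.2, "dz": -1.4, "yaw": 0}, {"dx": 0.8, "dy": -0.2, "dz": -1.4, "yaw": 0}, {"dx": 0.8, "dy": -0.2, "dz": -1.4, "yaw": 0}, {"dx": 0.8, "dy": -0.2, "dz": -1.4, "yaw": 0}, {"dx": 0, "dy": 0, "dz": 0, "yaw": 0}])

```text
t: 22.42
eef_pos: [530.6, -6.3, 181.3]
tcp_rot: [-3.141, 0.0, -0.238]
ft_force: [-1.7, 3.0, 4.3]
opening: 0.523
```

Request:
drive_tool(commands=[{"dx": 0.6, "dy": -0.1, "dz": -1.0, "yaw": 0}, {"dx": 0.4, "dy": -0.1, "dz": -0.8, "yaw": 0}, {"dx": 0, "dy": 0, "dz": 0, "yaw": 0}])

```text
t: 22.67
eef_pos: [531.3, -6.5, 180.0]
tcp_rot: [-3.141, 0.0, -0.238]
ft_force: [-3.3, 2.9, 8.8]
opening: 0.525
```

Request:
drive_tool(commands=[{"dx": 0, "dy": 0, "dz": 0, "yaw": -2.5}, {"dx": 0, "dy": 0, "dz": 0, "yaw": -2.5}, {"dx": 0, "dy": 0, "dz": 0, "yaw": -2.5}, {"dx": 0, "dy": 0, "dz": 0, "yaw": 0}])

```text
t: 23.0
eef_pos: [531.7, -6.1, 180.8]
tcp_rot: [-3.141, -0.001, -0.369]
ft_force: [-5.3, 6.8, 16.3]
opening: 0.53
```

Request:
drive_tool(commands=[{"dx": 0, "dy": 0, "dz": 0, "yaw": -2.5}, {"dx": 0, "dy": 0, "dz": 0, "yaw": -2.5}, {"dx": 0, "dy": 0, "dz": 0, "yaw": 0}])

```text
t: 23.25
eef_pos: [533.1, -6.7, 180.9]
tcp_rot: [-3.14, -0.004, -0.457]
ft_force: [2.3, 2.3, 12.1]
opening: 0.535
```

```bash
python3 look2.py 22
```

```text
[533.12  -6.68 180.87] [-179.91   -0.25  -26.19] [ 2.33  2.34 12.06] [ 1.1  -0.55  0.74] 0.5354251362778009 23.25
```

View pics/l22.png

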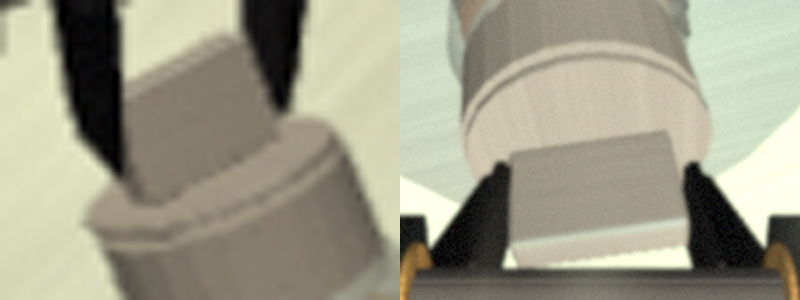

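Request:
drive_tool(commands=[{"dx": 0.4, "dy": -0.1, "dz": -0.9, "yaw": 1.5}, {"dx": 0.4, "dy": -0.1, "dz": -0.9, "yaw": 1.5}, {"dx": 0.4, "dy": -0.1, "dz": -0.9, "yaw": 0}, {"dx": 0, "dy": 0, "dz": 0, "yaw": 0}])

```text
t: 23.68
eef_pos: [533.8, -7.5, 179.3]
tcp_rot: [-3.141, -0.004, -0.403]
ft_force: [-5.6, -2.2, 28.6]
opening: 0.535
```

Request:
drive_tool(commands=[{"dx": 0.4, "dy": -0.1, "dz": -0.9, "yaw": 0}, {"dx": 0, "dy": 0, "dz": 0, "yaw": 0}])

```text
t: 23.85
eef_pos: [534.1, -7.9, 178.7]
tcp_rot: [3.142, -0.005, -0.403]
ft_force: [-6.4, -3.0, 30.8]
opening: 0.536
```

```bash
python3 look2.py 23
```

```text
[534.14  -7.88 178.71] [180.    -0.26 -23.08] [-6.44 -3.02 30.78] [-0.2   1.32  0.33] 0.5358422863883828 23.85
```

View pics/l23.png

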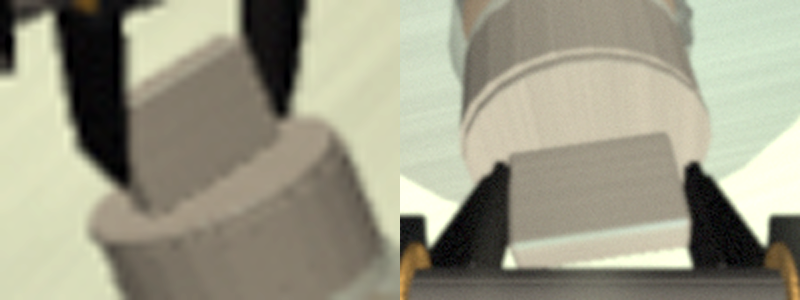

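Request:
drive_tool(commands=[{"dx": 0, "dy": 0, "dz": 0, "yaw": -3}, {"dx": 0, "dy": 0, "dz": 0, "yaw": -3}, {"dx": 0, "dy": 0, "dz": 0, "yaw": -3}, {"dx": 0, "dy": 0, "dz": 0, "yaw": 0}])

```text
t: 24.28
eef_pos: [535.3, -8.4, 178.9]
tcp_rot: [-3.141, -0.007, -0.562]
ft_force: [-1.6, -6.0, 27.8]
opening: 0.553
```

Request:
drive_tool(commands=[{"dx": 0, "dy": 0, "dz": 0, "yaw": -3}, {"dx": 0, "dy": 0, "dz": 0, "yaw": -3}, {"dx": 0, "dy": 0, "dz": 0, "yaw": 0}])

```text
t: 24.53
eef_pos: [535.4, -8.6, 178.9]
tcp_rot: [-3.14, -0.007, -0.667]
ft_force: [-2.0, -7.2, 27.6]
opening: 0.554
```

```bash
python3 look2.py 24
```

```text
[535.38  -8.57 178.94] [-179.89   -0.43  -38.22] [-1.97 -7.23 27.58] [-0.98  0.32  0.38] 0.5540008986606213 24.5333
```

View pics/l24.png

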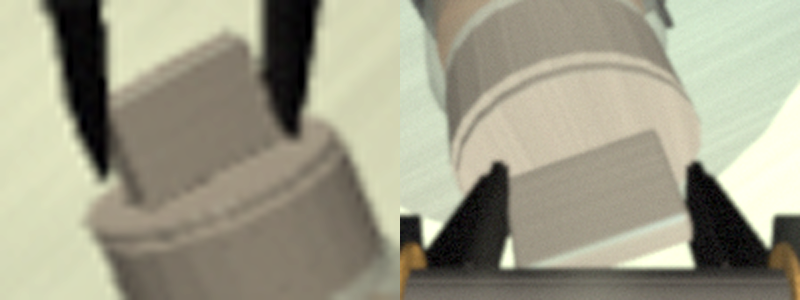

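Request:
drive_tool(commands=[{"dx": 0, "dy": 0, "dz": 1, "yaw": 0}, {"dx": 0, "dy": 0, "dz": 1, "yaw": 3}, {"dx": 0, "dy": 0, "dz": 4, "yaw": 3}, {"dx": -2, "dy": 0, "dz": 8, "yaw": 0}, {"dx": -2, "dy": 0, "dz": 15, "yaw": 0}], grip=0.75)

```text
t: 25.05
eef_pos: [528.4, -7.3, 204.2]
tcp_rot: [3.14, 0.002, -0.562]
ft_force: [0.4, -0.2, 0.1]
opening: 0.749
```

Request:
drive_tool(commands=[{"dx": -2, "dy": 1, "dz": 18, "yaw": 7}, {"dx": -3, "dy": 1, "dz": 10, "yaw": 7}, {"dx": -3, "dy": 1, "dz": 5, "yaw": 7}, {"dx": 0, "dy": 0, "dz": 0, "yaw": 7}, {"dx": 0, "dy": 0, "dz": 0, "yaw": 7}])

```text
t: 25.47
eef_pos: [521.0, -4.2, 238.8]
tcp_rot: [3.141, -0.001, 0.055]
ft_force: [0.6, -0.8, 0.1]
opening: 0.748
```

```bash
python3 look2.py 25; cp pics/w25.png pics/w25f.png
```

```text
[521.03  -4.22 238.77] [179.97  -0.05   3.13] [ 0.58 -0.76  0.09] [-0.02  0.15 -0.01] 0.7476698024786115 25.4667
```

View pics/l25.png

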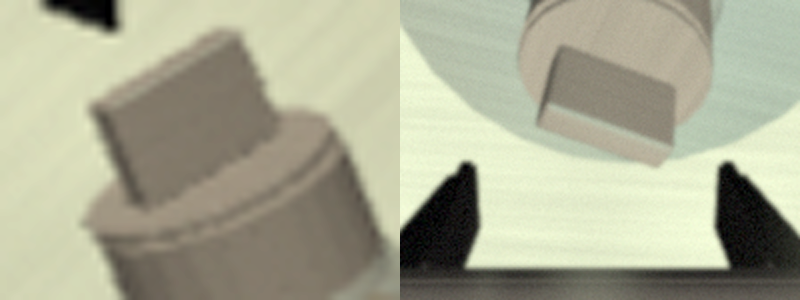

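View pics/w25.png

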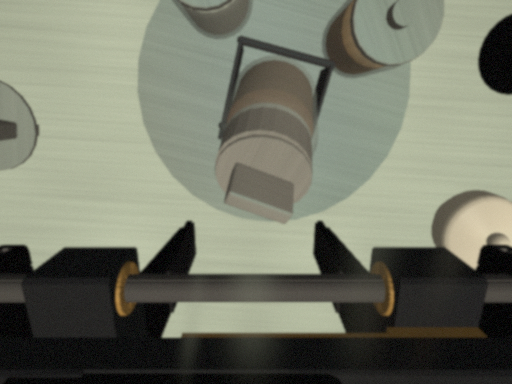

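```bash
python3 - <<'E'
import cv2,numpy as np
b=cv2.imread('pics/w25.png')[125:230,200:340]; cv2.imwrite('pics/w25d.png',cv2.convertScaleAbs(cv2.resize(b,(800,600),interpolation=cv2.INTER_CUBIC),alpha=1.3))
E
```

```text
(no output)
```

View pics/w25d.png

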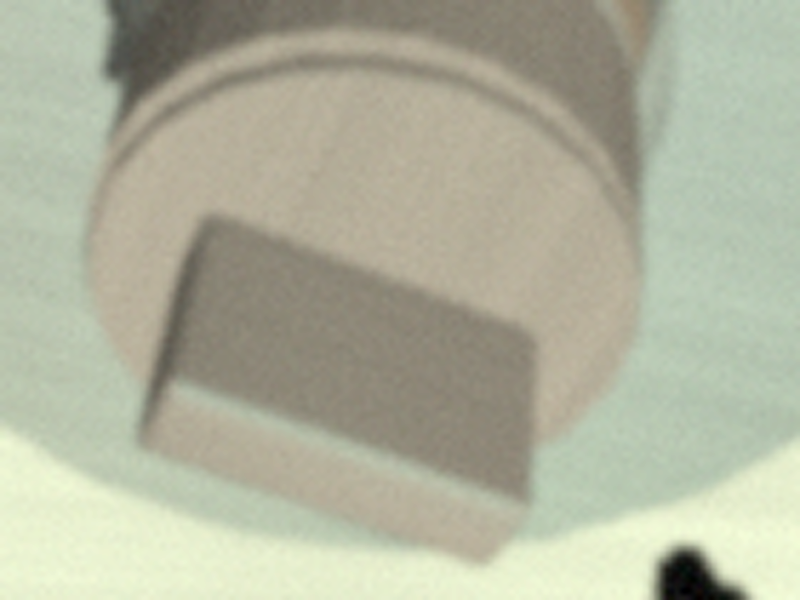

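```bash
cat > ang.py <<'E'
from pose import *
def ang(pts6,org,k,m0=10,s0=0.2):
    F=(np.array(pts6,float)+.5)/k+np.array(org)-.5
    K,R,t=cal('wrist'); e,y,m=axes(MP[2]); M=np.array([MP[0],MP[1],MZ])
    X=np.array([[-25,7,-4],[25,7,-4],[-25,7,30],[25,7,30],[-25,-7,30],[25,-7,30.]])
    def pj(P): q=P@R.T+t; q=q@K.T; return q[:,:2]/q[:,2:]
    def res(p):
        u=-(np.cos(p[0])*y+np.sin(p[0])*e); v=np.cross(m,u)
        c=M+p[1]*e+p[2]*y+p[3]*m
        r=(pj(c+X@np.array([u,v,m]))-F).ravel()
        return np.r_[r,p[1:3]/3,(p[3]-m0)/2]
    s=least_squares(res,[s0,0,0,m0]); print('s',np.degrees(s.x[0]),s.x[1:],s.fun); return s.x
E
python3 - <<'E'
from ang import *
ang([(205,215),(532,335),(170,380),(525,505),(145,450),(485,562)],(200,125),5.714)
E
```

```text
s 7.14268430063122 [-4.29 -4.16  5.33] [ 0.76 -1.11  1.38 -1.07 -1.19  0.35  0.89  0.67 -2.11  0.02  0.12  1.29
 -1.43 -1.39 -2.34]
```

```bash
cat > way.py <<'E'
from mouth import *
np.set_printoptions(precision=1,suppress=True)
e,y,m=axes(-.209); M=np.array([546.2,-6.85,164.5])
def tcp(s,a=18,b=17.5,mm=10,gap=1.0):
    s=np.radians(s); c=np.cos(s);sn=np.sin(s)
    Y=-a*c-b*sn; E=-a*sn+b*c
    P=M+E*e+Y*y+(mm-4+12)*m
    # flange top height under tip corners
    u=c*y+sn*e; 
    psi=np.degrees(np.arctan2((u)[1],u[0])); yaw=psi+90-180
    th=np.radians(yaw); tx=np.array([np.cos(th),np.sin(th)]); ty=np.array([np.sin(th),-np.cos(th)])
    C=M+(mm-4)*m; zs=[]
    for i in(-10,10):
        for j in(-12,12):
            q=P[:2]+i*tx+j*ty; d=q-C[:2]
            zz=C[2]-(m[0]*d[0]+m[1]*d[1])/m[2]
            X=np.r_[q,zz]-C
            if np.linalg.norm(X)<40: zs.append(zz)
    return np.r_[P[:2],max(zs)+gap,yaw]
if __name__=='__main__':
    for s in(-5,0,7,15,20,25,30,35,40,45,50,55,60): print(s,tcp(s))
E
python3 way.py
```

```text
-5 [550.1 -24.4 183.   -7.6]
0 [548.5 -25.7 181.8 -12. ]
7 [546.1 -27.3 181.3 -18. ]
15 [543.2 -28.6 180.5 -25. ]
20 [541.4 -29.2 180.  -29.5]
25 [539.5 -29.7 179.3 -34. ]
30 [537.6 -29.9 178.6 -38.5]
35 [535.7 -29.9 177.8 -43.2]
40 [533.8 -29.8 176.9 -48. ]
45 [531.9 -29.5 176.  -52.9]
50 [530.1 -29.  175.  -57.9]
55 [528.3 -28.3 173.9 -63. ]
60 [526.6 -27.4 172.8 -68.3]
```

Request:
drive_tool(commands=[{"dx": 10, "dy": -5, "dz": 0, "yaw": -5}, {"dx": 12, "dy": -7, "dz": 0, "yaw": -5}, {"dx": 12, "dy": -8, "dz": 0, "yaw": -5}, {"dx": 0, "dy": 0, "dz": -8, "yaw": 0}, {"dx": 0, "dy": 0, "dz": -8, "yaw": 0}], grip=0)

```text
t: 25.98
eef_pos: [555.0, -24.3, 221.4]
tcp_rot: [3.141, 0.0, -0.213]
ft_force: [-1.0, -0.7, -0.6]
opening: 0.459
```

Request:
drive_tool(commands=[{"dx": 0, "dy": 0, "dz": 0, "yaw": 0}, {"dx": 0, "dy": 0, "dz": 0, "yaw": 0}, {"dx": 0, "dy": 0, "dz": 0, "yaw": 0}, {"dx": 0, "dy": 0, "dz": -6, "yaw": 0}, {"dx": 0, "dy": 0, "dz": -6, "yaw": 0}])

```text
t: 26.4
eef_pos: [555.1, -23.9, 210.2]
tcp_rot: [3.142, -0.001, -0.211]
ft_force: [0.3, -0.7, -0.2]
opening: 0.106
```

```bash
python3 look2.py 26
```

```text
[555.1  -23.95 210.2 ] [180.    -0.06 -12.08] [ 0.34 -0.69 -0.23] [-0.05  0.16  0.04] 0.10551433547791504 26.4
```

View pics/l26.png

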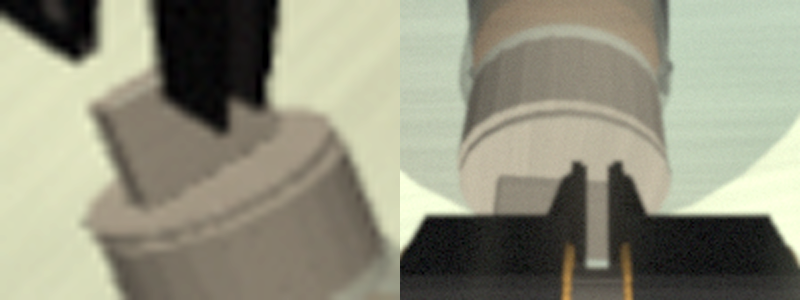

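Request:
drive_tool(commands=[{"dx": 0, "dy": 0, "dz": -8, "yaw": 0}, {"dx": 0, "dy": 0, "dz": -8, "yaw": 0}, {"dx": 0, "dy": 0, "dz": -5, "yaw": 0}, {"dx": 0, "dy": 0, "dz": 0, "yaw": 0}])

```text
t: 26.83
eef_pos: [554.5, -24.1, 187.7]
tcp_rot: [3.141, 0.002, -0.211]
ft_force: [-0.2, 0.0, -0.7]
opening: 0.003
```

Request:
drive_tool(commands=[{"dx": -3, "dy": -0.5, "dz": -2, "yaw": 0}, {"dx": -2, "dy": -0.5, "dz": -2, "yaw": 0}, {"dx": 0, "dy": 0, "dz": 0, "yaw": 0}])

```text
t: 27.08
eef_pos: [549.6, -25.2, 185.0]
tcp_rot: [3.141, 0.0, -0.211]
ft_force: [0.4, -0.3, -1.2]
opening: 0.006
```

```bash
python3 look2.py 27
```

```text
[549.57 -25.16 184.97] [179.99   0.03 -12.11] [ 0.41 -0.35 -1.22] [-0.    0.18  0.01] 0.005525675797136113 27.0833
```

View pics/l27.png

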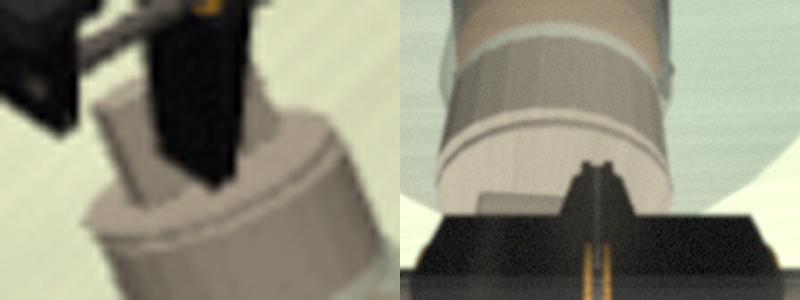

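Request:
drive_tool(commands=[{"dx": -1.7, "dy": -1, "dz": -1.5, "yaw": -3}, {"dx": -1.7, "dy": -1, "dz": -1.5, "yaw": -3}, {"dx": -1.5, "dy": -0.7, "dz": -0.5, "yaw": -3.5}, {"dx": -1.5, "dy": -0.6, "dz": -0.4, "yaw": -3.5}, {"dx": 0, "dy": 0, "dz": 0, "yaw": 0}])

```text
t: 27.6
eef_pos: [546.0, -28.8, 183.0]
tcp_rot: [-3.14, -0.007, -0.442]
ft_force: [7.1, 0.2, 8.1]
opening: 0.006
```

Request:
drive_tool(commands=[{"dx": -1.8, "dy": -0.6, "dz": -0.5, "yaw": -4.5}, {"dx": -1.8, "dy": -0.5, "dz": -0.7, "yaw": -4.5}, {"dx": 0, "dy": 0, "dz": 0, "yaw": 0}])

```text
t: 27.85
eef_pos: [543.8, -30.4, 182.8]
tcp_rot: [-3.137, -0.01, -0.6]
ft_force: [10.0, -3.3, 13.0]
opening: 0.006
```

```bash
python3 look2.py 28
```

```text
[543.82 -30.44 182.79] [-179.75   -0.58  -34.4 ] [ 9.97 -3.28 13.02] [-0.41 -1.63 -0.02] 0.006316925672430553 27.85
```

View pics/l28.png

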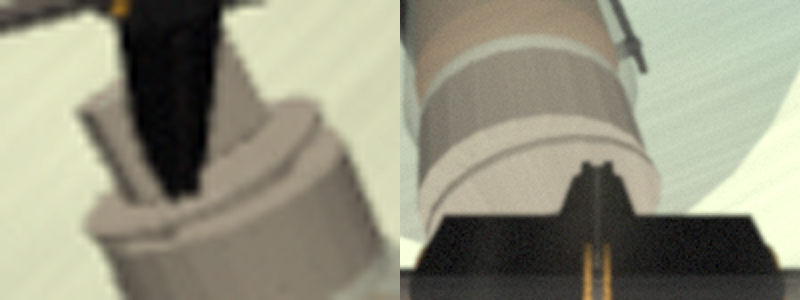

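Request:
drive_tool(commands=[{"dx": 3, "dy": 1, "dz": 2, "yaw": 2}, {"dx": 3, "dy": 1, "dz": 6, "yaw": 0}, {"dx": 1, "dy": 0, "dz": 15, "yaw": 0}, {"dx": 0, "dy": 0, "dz": 20, "yaw": 0}, {"dx": -8, "dy": 4, "dz": 15, "yaw": 7}], grip=0.3)

```text
t: 28.37
eef_pos: [539.9, -23.8, 239.3]
tcp_rot: [3.142, -0.0, -0.441]
ft_force: [-0.2, 0.3, -0.1]
opening: 0.277
```

Request:
drive_tool(commands=[{"dx": -10, "dy": 5, "dz": 0, "yaw": 7}, {"dx": -10, "dy": 5, "dz": 0, "yaw": 7}, {"dx": -6, "dy": 5, "dz": 0, "yaw": 7}, {"dx": 0, "dy": 0, "dz": 0, "yaw": 5}, {"dx": 0, "dy": 0, "dz": 0, "yaw": 0}])

```text
t: 28.78
eef_pos: [512.7, -8.2, 238.5]
tcp_rot: [3.142, 0.0, 0.019]
ft_force: [0.1, -0.4, 0.5]
opening: 0.3
```

```bash
python3 look2.py 29;  python3 - <<'E'
import cv2,numpy as np
b=cv2.imread('pics/w29.png')[125:230,200:340]; a=cv2.imread('pics/s29.png')[155:197,220:276]
cv2.imwrite('pics/w29d.png',cv2.convertScaleAbs(cv2.resize(b,(800,600),interpolation=cv2.INTER_CUBIC),alpha=1.3))
E
```

```text
[512.72  -8.2  238.55] [180.    0.    1.1] [ 0.13 -0.35  0.54] [-0.03  0.12 -0.05] 0.29986781207825886 28.7833
```

View pics/w29d.png

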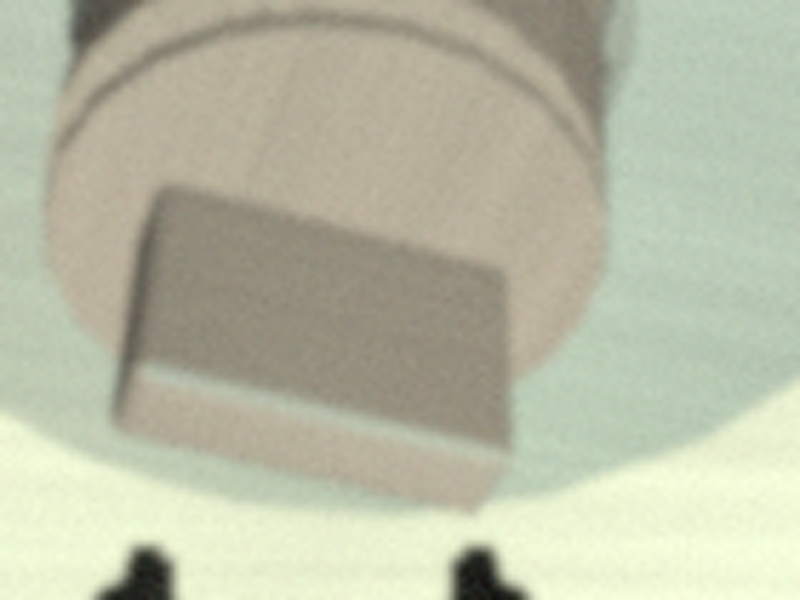

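View pics/l29.png

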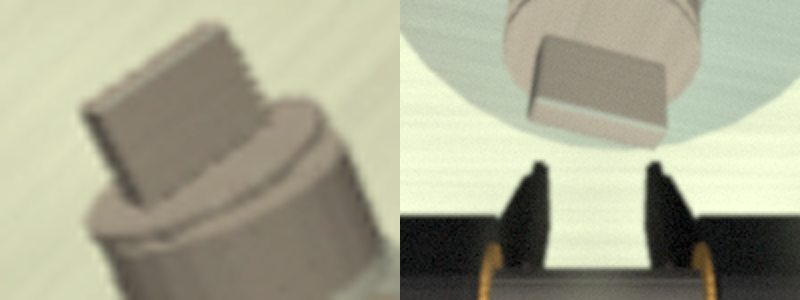

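Request:
drive_tool(commands=[{"dx": 2, "dy": 0.3, "dz": 0, "yaw": 6.9}, {"dx": 2, "dy": 0.3, "dz": 0, "yaw": 6.9}, {"dx": 2, "dy": 0.3, "dz": 0, "yaw": 6.9}, {"dx": 2, "dy": 0.4, "dz": 0, "yaw": 6.9}, {"dx": 2, "dy": 0.4, "dz": 0, "yaw": 6.9}], grip=0.45)

```text
t: 29.3
eef_pos: [523.3, -6.9, 238.0]
tcp_rot: [-3.141, 0.0, 0.62]
ft_force: [-0.8, -0.6, 0.0]
opening: 0.448
```

Request:
drive_tool(commands=[{"dx": 2, "dy": 0.4, "dz": 0, "yaw": 6.9}, {"dx": 2, "dy": 0.4, "dz": 0, "yaw": 6.9}, {"dx": 2, "dy": 0.4, "dz": -4, "yaw": 6.9}, {"dx": 2, "dy": 0.4, "dz": -5, "yaw": 6.9}, {"dx": 2, "dy": 0.4, "dz": -5, "yaw": 6.9}])

```text
t: 29.72
eef_pos: [533.4, -4.9, 223.9]
tcp_rot: [3.142, 0.0, 1.222]
ft_force: [-0.2, 0.5, 0.1]
opening: 0.453
```

Request:
drive_tool(commands=[{"dx": 1, "dy": 0, "dz": -5, "yaw": 6.5}, {"dx": 0, "dy": 0, "dz": 0, "yaw": 0}, {"dx": 0, "dy": 0, "dz": 0, "yaw": 0}])

```text
t: 29.97
eef_pos: [534.1, -4.9, 218.9]
tcp_rot: [-3.141, 0.0, 1.327]
ft_force: [-0.4, -0.1, 0.6]
opening: 0.453
```

```bash
python3 look2.py 30;  python3 - <<'E'
import cv2,numpy as np
b=cv2.imread('pics/w30.png')
cv2.imwrite('pics/w30d.png',cv2.convertScaleAbs(cv2.resize(b[80:320,100:420],(800,600),interpolation=cv2.INTER_CUBIC),alpha=1.3))
E
```

```text
[534.09  -4.92 218.91] [-179.96    0.     76.05] [-0.36 -0.07  0.65] [-0.11  0.08  0.02] 0.45256023725021777 29.9667
```

View pics/w30d.png

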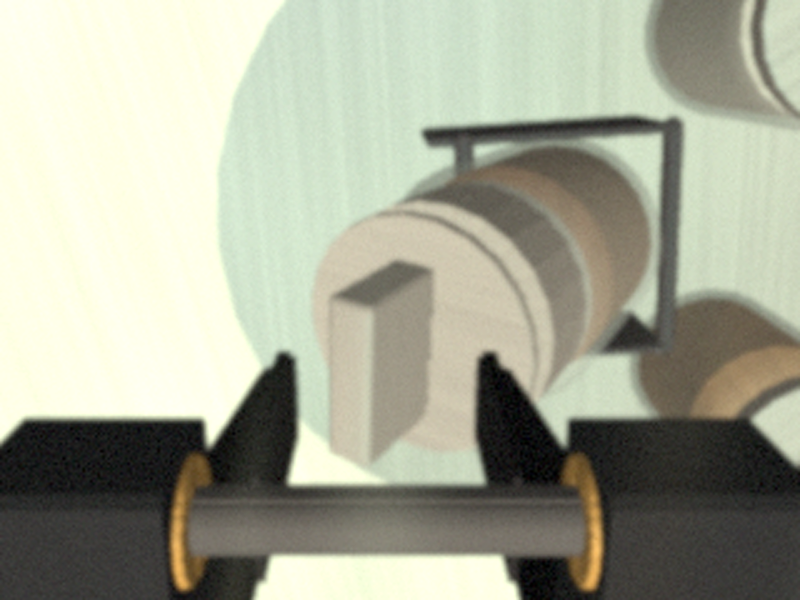

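View pics/l30.png

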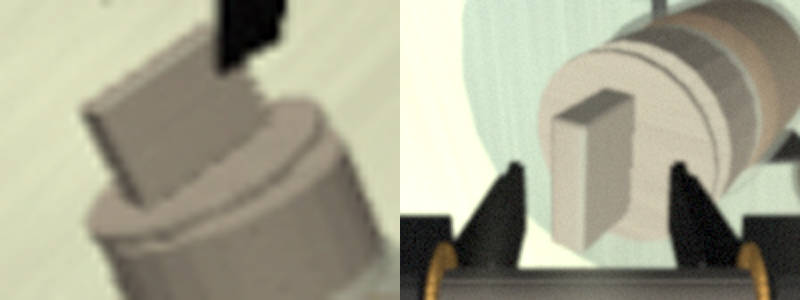

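Request:
drive_tool(commands=[{"dx": 0, "dy": 0.3, "dz": -10, "yaw": 0}, {"dx": 0, "dy": 0.3, "dz": -10, "yaw": 0}, {"dx": 0, "dy": 0, "dz": -8, "yaw": 0}, {"dx": 0, "dy": 0, "dz": -6, "yaw": 0}, {"dx": 0, "dy": 0, "dz": 0, "yaw": 0}])

```text
t: 30.48
eef_pos: [533.5, -4.2, 183.4]
tcp_rot: [-3.139, 0.0, 1.333]
ft_force: [0.1, -0.0, -1.0]
opening: 0.448
```

Request:
drive_tool(commands=[{"dx": 0, "dy": 0, "dz": -1.5, "yaw": 0}, {"dx": 0, "dy": 0, "dz": 0, "yaw": 0}, {"dx": 0, "dy": 0, "dz": 0, "yaw": 0}], grip=0.34)

```text
t: 30.73
eef_pos: [534.2, -4.2, 183.8]
tcp_rot: [3.141, -0.0, 1.333]
ft_force: [0.8, 0.5, 0.1]
opening: 0.351
```

```bash
python3 look2.py 31;  python3 - <<'E'
import cv2,numpy as np
b=cv2.imread('pics/w31.png')
cv2.imwrite('pics/w31d.png',cv2.convertScaleAbs(cv2.resize(b[80:320,100:420],(800,600),interpolation=cv2.INTER_CUBIC),alpha=1.3))
E
```

```text
[534.2   -4.23 183.75] [179.97  -0.    76.39] [0.85 0.49 0.13] [-0.12  0.05  0.01] 0.35060513038401364 30.7333
```

View pics/w31d.png

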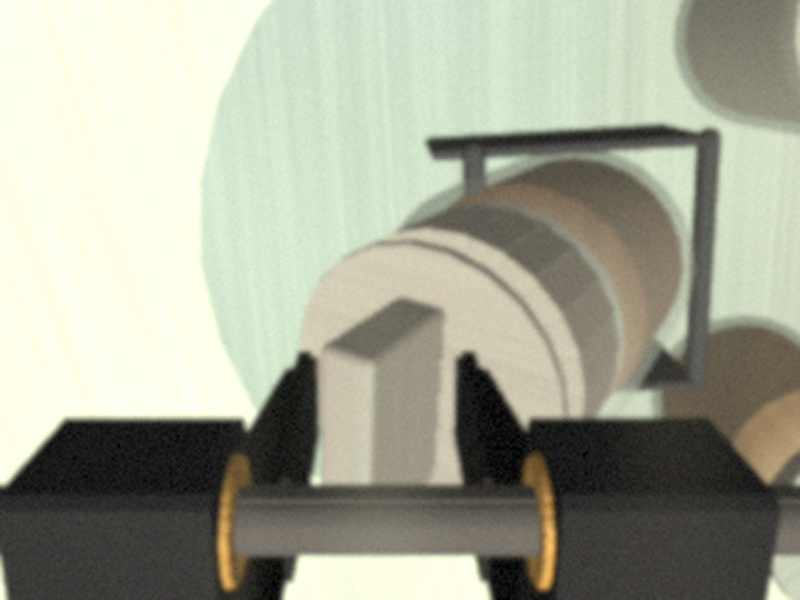

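View pics/l31.png

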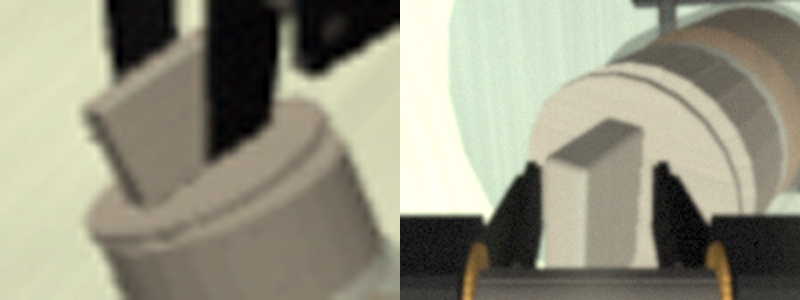

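Request:
drive_tool(commands=[{"dx": 0, "dy": 0, "dz": -1.5, "yaw": 0}, {"dx": 0, "dy": 0, "dz": -1.5, "yaw": 0}, {"dx": 0, "dy": 0, "dz": 0, "yaw": 0}])

```text
t: 31.08
eef_pos: [534.0, -4.2, 180.3]
tcp_rot: [-3.141, 0.0, 1.333]
ft_force: [0.5, 0.4, 0.1]
opening: 0.339
```

Request:
drive_tool(commands=[{"dx": 0, "dy": 0, "dz": -1.5, "yaw": 0}, {"dx": 0, "dy": 0, "dz": -1, "yaw": 0}, {"dx": 0, "dy": 0, "dz": 0, "yaw": 0}])

```text
t: 31.33
eef_pos: [534.1, -4.2, 178.0]
tcp_rot: [3.141, -0.0, 1.333]
ft_force: [-0.1, 0.6, 0.1]
opening: 0.337
```

Request:
drive_tool(commands=[{"dx": 0, "dy": 0, "dz": -1, "yaw": 0}, {"dx": 0, "dy": 0, "dz": -1, "yaw": 0}, {"dx": 0, "dy": 0, "dz": 0, "yaw": 0}])

```text
t: 31.58
eef_pos: [534.3, -4.2, 176.2]
tcp_rot: [3.141, -0.0, 1.333]
ft_force: [-0.4, 1.1, 4.2]
opening: 0.337
```

Request:
drive_tool(commands=[{"dx": 0, "dy": 0, "dz": -1, "yaw": 0}, {"dx": 0, "dy": 0, "dz": -1, "yaw": 0}, {"dx": 0, "dy": 0, "dz": 0, "yaw": 0}])

```text
t: 31.83
eef_pos: [534.7, -4.3, 174.6]
tcp_rot: [3.14, -0.0, 1.333]
ft_force: [1.1, 0.5, 8.6]
opening: 0.34
```

```bash
python3 look2.py 32
```

```text
[534.7   -4.26 174.65] [179.88  -0.01  76.4 ] [1.07 0.55 8.57] [ 0.06 -0.11 -0.01] 0.3401024294719479 31.8333
```

View pics/l32.png

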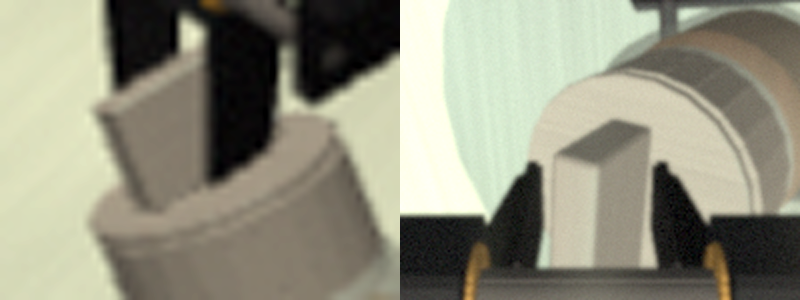

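Request:
drive_tool(commands=[{"dx": 0, "dy": 0, "dz": -1, "yaw": 0}, {"dx": 0, "dy": 0, "dz": 0, "yaw": -3}, {"dx": 0, "dy": 0, "dz": 0, "yaw": -3}, {"dx": 0, "dy": 0, "dz": 0, "yaw": 0}], grip=0.3)

```text
t: 32.27
eef_pos: [535.1, -4.0, 173.8]
tcp_rot: [3.139, -0.001, 1.225]
ft_force: [2.3, 2.5, 7.0]
opening: 0.298
```

Request:
drive_tool(commands=[{"dx": 0, "dy": 0, "dz": 0, "yaw": -3}, {"dx": 0, "dy": 0, "dz": 0, "yaw": -3}, {"dx": 0, "dy": 0, "dz": 0, "yaw": -3}, {"dx": 0, "dy": 0, "dz": 0, "yaw": 0}])

```text
t: 32.6
eef_pos: [536.0, -3.7, 174.2]
tcp_rot: [3.137, -0.003, 1.069]
ft_force: [4.7, 5.2, 8.3]
opening: 0.298
```

```bash
python3 look2.py 33
```

```text
[536.02  -3.69 174.24] [179.74  -0.17  61.23] [4.74 5.18 8.31] [ 0.98 -1.11  0.33] 0.2983031184114029 32.6
```

View pics/l33.png

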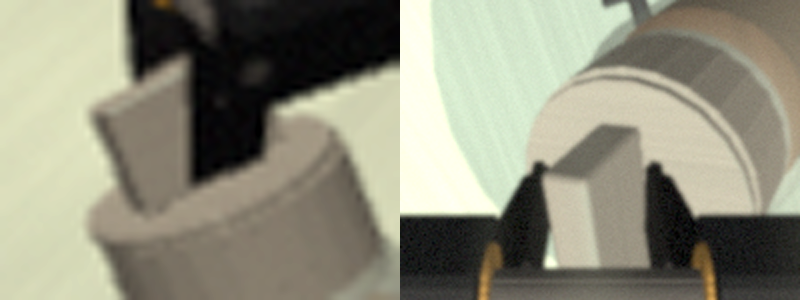

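Request:
drive_tool(commands=[{"dx": 0, "dy": 0, "dz": -0.5, "yaw": -3}, {"dx": 0, "dy": 0, "dz": -0.5, "yaw": -3}, {"dx": 0, "dy": 0, "dz": -0.3, "yaw": -3}, {"dx": 0, "dy": 0, "dz": 0, "yaw": 0}], grip=0.28)

```text
t: 33.03
eef_pos: [536.3, -4.0, 174.2]
tcp_rot: [3.136, -0.004, 0.913]
ft_force: [1.1, 3.7, 20.3]
opening: 0.287
```

Request:
drive_tool(commands=[{"dx": 0, "dy": 0, "dz": -0.4, "yaw": -3}, {"dx": 0, "dy": 0, "dz": -0.4, "yaw": -3}, {"dx": 0, "dy": 0, "dz": 0, "yaw": 0}])

```text
t: 33.28
eef_pos: [536.5, -4.0, 174.2]
tcp_rot: [3.135, -0.005, 0.809]
ft_force: [-0.9, 5.6, 29.1]
opening: 0.285
```

```bash
python3 look2.py 34
```

```text
[536.45  -3.95 174.2 ] [179.63  -0.29  46.33] [-0.92  5.6  29.15] [ 0.81 -0.47  1.04] 0.28468016818345737 33.2833
```

View pics/l34.png

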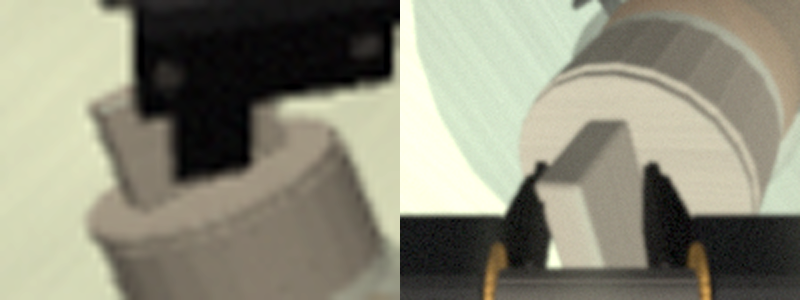

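```bash
python3 - <<'E'
import cv2,numpy as np
for n in('w32','w34'):
    b=cv2.imread(f'pics/{n}.png')[165:285,186:346]
    cv2.imwrite(f'pics/{n}d.png',cv2.convertScaleAbs(cv2.resize(b,(800,600),interpolation=cv2.INTER_CUBIC),alpha=1.3))
E
```

```text
(no output)
```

View pics/w34d.png

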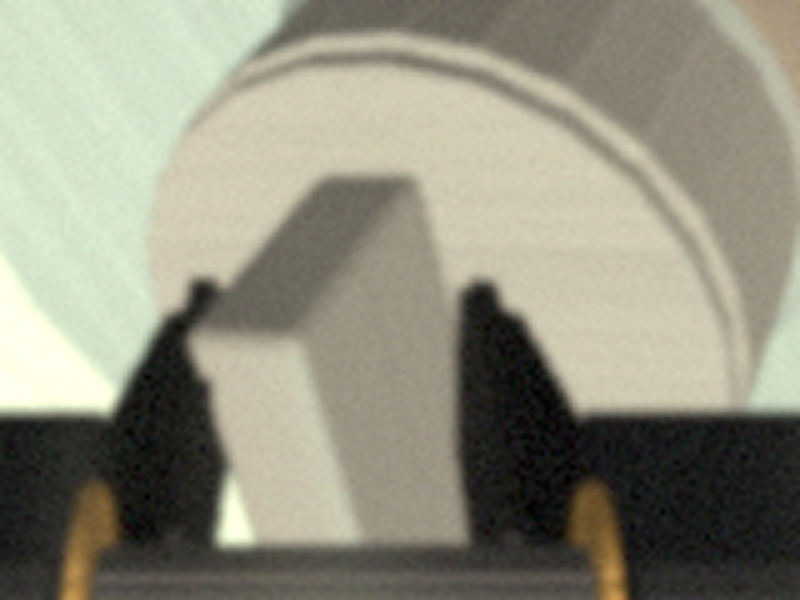

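View pics/w32d.png

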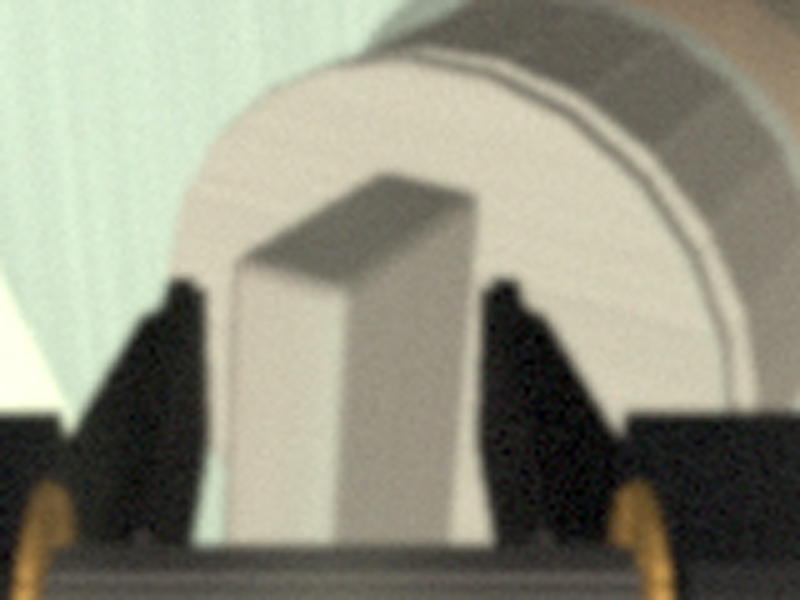

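Request:
drive_tool(commands=[{"dx": 0, "dy": 0, "dz": 0.6, "yaw": -3}, {"dx": 0, "dy": 0, "dz": 0.2, "yaw": -3}, {"dx": 0, "dy": 0, "dz": 0, "yaw": -3}, {"dx": 0, "dy": 0, "dz": 0, "yaw": 0}], grip=0.26)

```text
t: 33.72
eef_pos: [536.4, -4.2, 174.8]
tcp_rot: [3.136, -0.006, 0.651]
ft_force: [-0.2, 3.1, 26.3]
opening: 0.287
```

Request:
drive_tool(commands=[{"dx": 0, "dy": 0, "dz": 0, "yaw": -3}, {"dx": 0, "dy": 0, "dz": 0, "yaw": -3}, {"dx": 0, "dy": 0, "dz": 0, "yaw": 0}])

```text
t: 33.97
eef_pos: [536.5, -4.4, 174.6]
tcp_rot: [3.136, -0.006, 0.546]
ft_force: [0.4, 2.0, 24.6]
opening: 0.28
```

```bash
python3 look2.py 35
```

```text
[536.49  -4.41 174.62] [179.7   -0.35  31.3 ] [ 0.44  2.02 24.55] [ 0.19 -0.61  0.8 ] 0.2796525017797764 33.9667
```

View pics/l35.png

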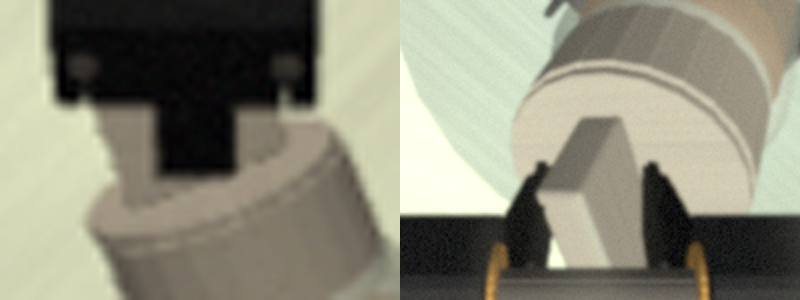

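Request:
drive_tool(commands=[{"dx": 0, "dy": 0, "dz": 0, "yaw": -3}, {"dx": 0, "dy": 0, "dz": 0, "yaw": -3}, {"dx": 0, "dy": 0, "dz": 0, "yaw": -3}, {"dx": 0, "dy": 0, "dz": 0, "yaw": -3}, {"dx": 0, "dy": 0, "dz": 0, "yaw": 0}])

```text
t: 34.48
eef_pos: [535.9, -5.1, 173.2]
tcp_rot: [3.138, -0.004, 0.336]
ft_force: [3.9, -3.6, 11.4]
opening: 0.259
```

```bash
python3 look2.py 36
```

```text
[535.92  -5.13 173.2 ] [179.79  -0.25  19.24] [ 3.88 -3.65 11.43] [-1.07 -0.62  0.17] 0.2592770543616875 34.4833
```

View pics/l36.png

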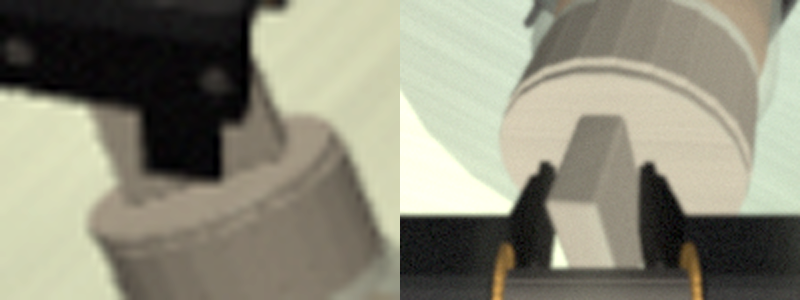

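Request:
drive_tool(commands=[{"dx": 0, "dy": 0, "dz": 0, "yaw": -3}, {"dx": 0, "dy": 0, "dz": -0.5, "yaw": -3}, {"dx": 0, "dy": 0, "dz": 0, "yaw": -3}, {"dx": 0, "dy": 0, "dz": 0, "yaw": 0}])

```text
t: 34.92
eef_pos: [536.8, -5.3, 172.9]
tcp_rot: [3.138, -0.007, 0.18]
ft_force: [6.9, -4.5, 10.5]
opening: 0.259
```

Request:
drive_tool(commands=[{"dx": 0, "dy": 0, "dz": 0, "yaw": -3}, {"dx": 0, "dy": 0, "dz": 0, "yaw": -3}, {"dx": 0, "dy": 0, "dz": 0, "yaw": 0}])

```text
t: 35.17
eef_pos: [537.1, -5.5, 173.1]
tcp_rot: [3.137, -0.008, 0.077]
ft_force: [6.3, -4.8, 10.6]
opening: 0.268
```

```bash
python3 look2.py 37
```

```text
[537.05  -5.51 173.09] [179.76  -0.46   4.4 ] [ 6.34 -4.8  10.65] [-1.65 -1.89  1.36] 0.26762523437713437 35.1667
```

View pics/l37.png

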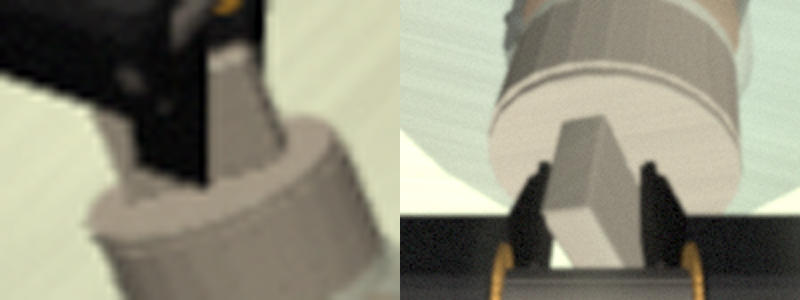

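Request:
drive_tool(commands=[{"dx": 0, "dy": 0, "dz": 0, "yaw": -2.5}, {"dx": 0, "dy": 0, "dz": 0, "yaw": 0}])

```text
t: 35.43
eef_pos: [536.5, -5.7, 173.2]
tcp_rot: [3.137, -0.007, 0.034]
ft_force: [3.0, -7.1, 14.0]
opening: 0.279
```

```bash
python3 look2.py 38;python3 - <<'E'
import cv2,numpy as np
n='w38'
b=cv2.imread(f'pics/{n}.png')[165:285,186:346]
cv2.imwrite(f'pics/{n}d.png',cv2.convertScaleAbs(cv2.resize(b,(800,600),interpolation=cv2.INTER_CUBIC),alpha=1.3))
E
```

```text
[536.46  -5.69 173.16] [179.75  -0.39   1.96] [ 2.95 -7.07 14.05] [-2.15 -1.13  1.29] 0.2792277313488773 35.4333
```

View pics/w38d.png

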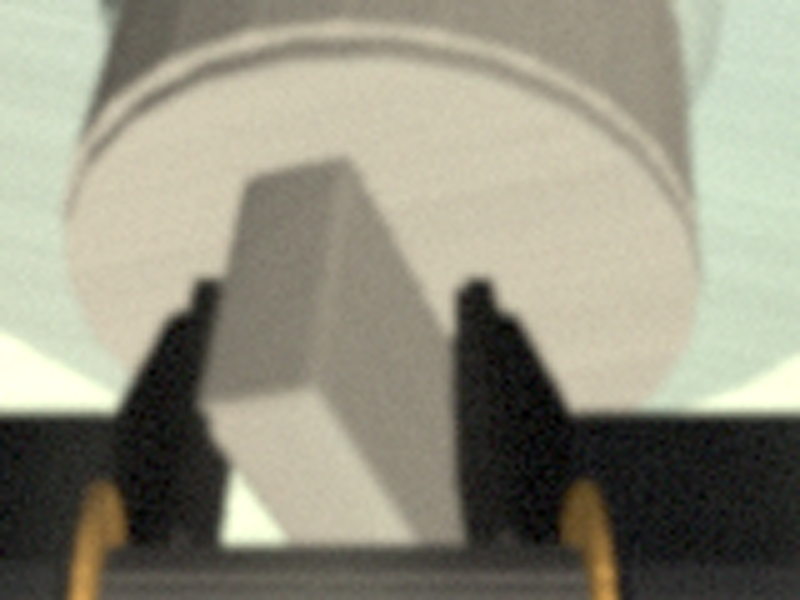

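Request:
drive_tool(commands=[{"dx": 0, "dy": 0, "dz": 0, "yaw": 3}, {"dx": 0, "dy": 0, "dz": 0.5, "yaw": 0}, {"dx": 0, "dy": 0, "dz": 1, "yaw": 0}, {"dx": 0, "dy": 0, "dz": 1, "yaw": 0}, {"dx": 0, "dy": 0, "dz": 1, "yaw": 0}], grip=0.45)

```text
t: 35.95
eef_pos: [533.5, -4.0, 174.6]
tcp_rot: [-3.141, 0.002, 0.085]
ft_force: [-2.3, 1.8, 2.0]
opening: 0.446
```

Request:
drive_tool(commands=[{"dx": 0, "dy": 0, "dz": 4, "yaw": 0}, {"dx": 0, "dy": 0, "dz": 10, "yaw": 0}, {"dx": 0, "dy": 0, "dz": 20, "yaw": 0}, {"dx": -8, "dy": 1, "dz": 25, "yaw": 0}, {"dx": -12, "dy": 1, "dz": 10, "yaw": 0}])

```text
t: 36.37
eef_pos: [515.4, -2.6, 246.9]
tcp_rot: [3.14, -0.004, 0.085]
ft_force: [-0.4, 0.3, -0.3]
opening: 0.45
```

```bash
python3 look2.py 39;python3 - <<'E'
import cv2,numpy as np
n='w39'
b=cv2.imread(f'pics/{n}.png')[95:230,160:340]
cv2.imwrite(f'pics/{n}d.png',cv2.convertScaleAbs(cv2.resize(b,(800,600),interpolation=cv2.INTER_CUBIC),alpha=1.3))
E
```

```text
[515.36  -2.56 246.87] [179.93  -0.22   4.89] [-0.39  0.26 -0.28] [-0.06  0.19 -0.03] 0.4497829996960105 36.3667
```

View pics/w39d.png

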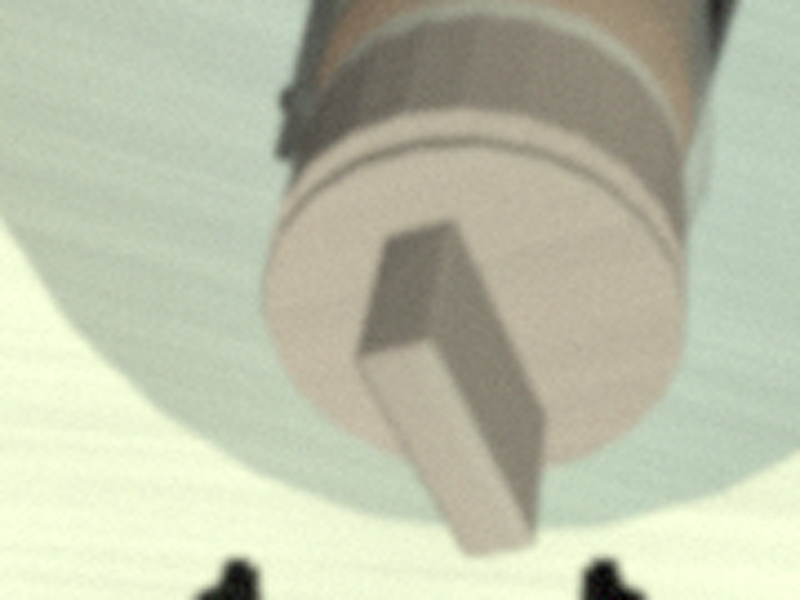

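View pics/l39.png

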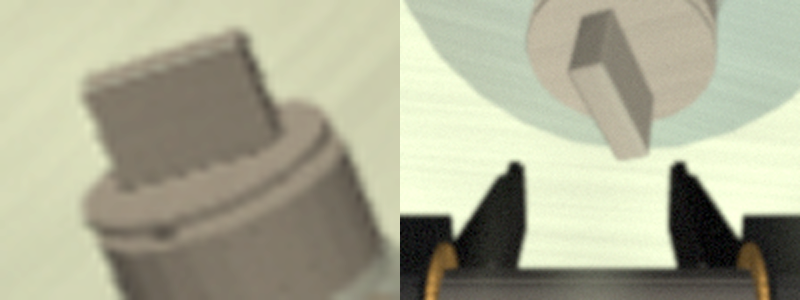

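```bash
python3 - <<'E'
from ang import *
import ovl
# angle
x=ang([(455,220),(545,410),(430,340),(535,540),(360,355),(470,555)],(160,95),4.444,m0=12,s0=.9)
E
python3 - <<'E'
import ovl
from ovl import *
MP[3]=np.radians(51)
cv2.imwrite('pics/ov39.png',np.vstack([np.hstack([ov('s39',30,(0,8),''),ov('s39',30,(0,10),'')]),np.hstack([ov('s39',30,(0,13),''),ov('s39',30,(0,16.5),'')])]))
E
```

```text
s 52.82138727988036 [-2.33 -3.87  7.64] [ 0.87 -2.1   1.49  0.92  0.39 -0.37  0.47  1.29 -2.03  0.3  -1.33  0.49
 -0.78 -1.29 -2.18]
```

View pics/ov39.png

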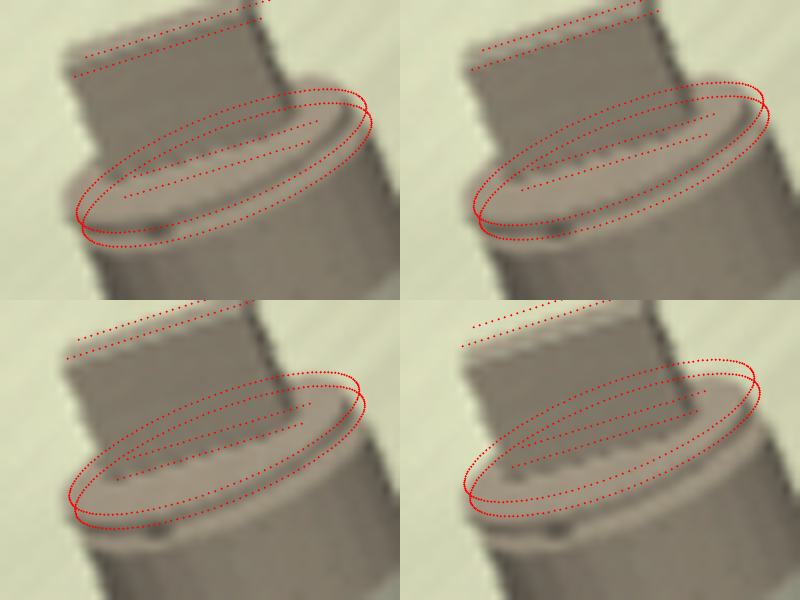

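```bash
python3 - <<'E'
import cv2,numpy as np
f=lambda n:cv2.convertScaleAbs(cv2.resize(cv2.imread(f'pics/{n}.png')[170:194,226:268],(400,229),interpolation=cv2.INTER_CUBIC),alpha=1.6)
cv2.imwrite('pics/cmp.png',np.vstack([np.hstack([f('s38'),f('s25')]),np.hstack([f('s39'),f('s18')])]))
E
```

```text
(no output)
```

View pics/cmp.png

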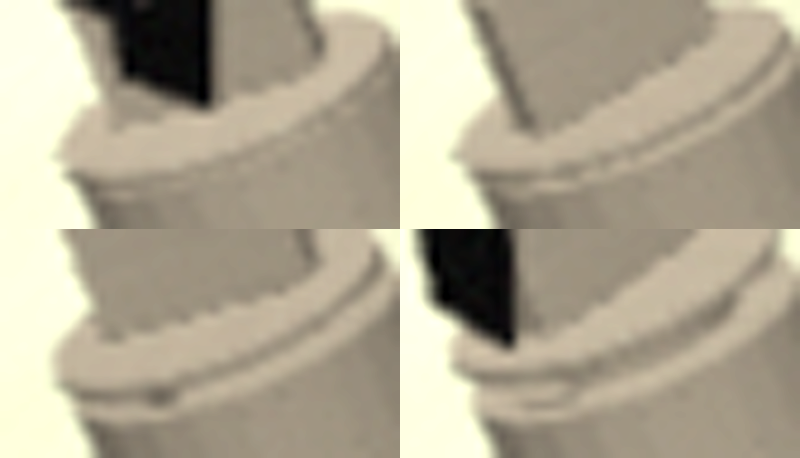

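```bash
python3 - <<'E'
from ovl import *
MP[3]=np.radians(51)
cv2.imwrite('pics/ov40.png',np.vstack([np.hstack([ov('s38',30,(-2,6.5),''),ov('s39',30,(-2,8.5),'')]),np.hstack([ov('s39',30,(-2,11.5),''),ov('s39',30,(-2,15),'')])]))
E
```

```text
(no output)
```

View pics/ov40.png

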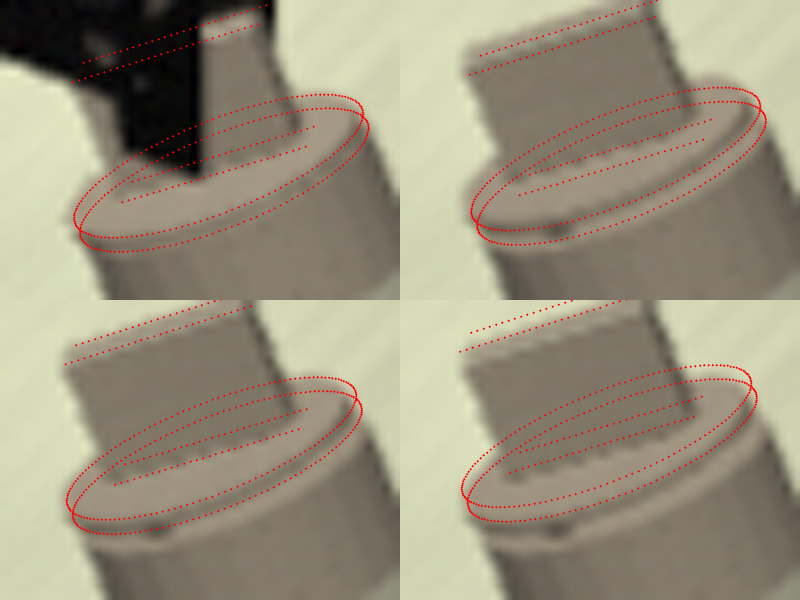

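Request:
drive_tool(commands=[{"dx": -20, "dy": 0, "dz": 15, "yaw": 0}, {"dx": -20, "dy": 0, "dz": 15, "yaw": 0}, {"dx": 0, "dy": 0, "dz": 0, "yaw": 0}, {"dx": 0, "dy": 0, "dz": 0, "yaw": 0}])

```text
t: 36.8
eef_pos: [474.4, -2.4, 274.1]
tcp_rot: [3.141, -0.001, 0.085]
ft_force: [0.5, 0.8, -0.6]
opening: 0.454
```

```bash
python3 - <<'E'
from h import *
s=snap('scene','sF');t=snap('top','tF')
print(env.state()['eef_pos'],env.state()['ft_force'],env.state()['t'])
cv2.imwrite('pics/F.png',np.hstack([cv2.resize(x[:,:,::-1],(400,300)) for x in(s,t)]))
a=cv2.imread('pics/top0.png').astype(int);b=cv2.imread('pics/tF.png').astype(int)
d=(np.abs(a-b).max(2)>40).astype(np.uint8); n,l,st,c=cv2.connectedComponentsWithStats(d)
print([tuple(x) for x in st[1:] if x[4]>15])
E
```

```text
[474.7055338   -2.35580443 273.09561962] [-0.16877889 -0.39644943 -0.37986548] 36.9
[(np.int32(117), np.int32(172), np.int32(186), np.int32(212), np.int32(14684)), (np.int32(254), np.int32(174), np.int32(15), np.int32(6), np.int32(55)), (np.int32(159), np.int32(221), np.int32(5), np.int32(19), np.int32(72)), (np.int32(0), np.int32(307), np.int32(29), np.int32(44), np.int32(879)), (np.int32(221), np.int32(356), np.int32(7), np.int32(8), np.int32(43)), (np.int32(0), np.int32(358), np.int32(28), np.int32(26), np.int32(396)), (np.int32(281), np.int32(371), np.int32(16), np.int32(13), np.int32(94))]
```

View pics/F.png

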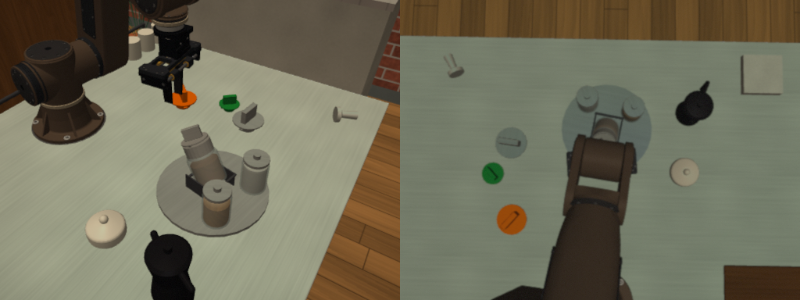

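All other objects stand where they were, the lid sits on the slanted jar at lock height, and the gripper is clear.

```bash
python3 -c "
from cell import env
print(env.job_done(), env.state()['t'])"
```

```text
the job is handed in; nothing more can be done
the job is handed in; nothing more can be done
```

The small steel lid is fitted to the slanted jar and, going by the last pictures, locked. I handed the job in at about 37 s of the 69 s allowed.

**How it went:** I gripped the lid by the ends of its handle bar so it could tilt to the mouth. I then squared it against the collar, pushed it onto the sprung seal and pressed it down. I turned it clockwise with the fingers either side of the bar until it stopped, then let go.

**Last checks:**
- **Lock height:** after I let go, the lid rose from its pressed height (centre 8 mm out) to about 13 mm. I judged this by comparing camera pictures, so the height is not measured directly.
- **Turn:** the bar angle came out about 56 degrees past the middle of the slots, against a stop at 57.
- **Rest of the scene:** a before-and-after check from the top camera showed no change at the other jars, the moka pot, the sugar bowl or the look-alike lids. The gripper was clear, with almost no force on it.

**What went wrong or disagreed:**
- I first set the lid about 24 degrees off the slots because of a sign error, and corrected it.
- Turning by the bar ends slipped, and pushing one end tilted the lid, so I changed to straddling the bar.
- The wrist-camera fits of lid tilt and height were biased: one read 12 degrees of lean where the scene picture showed about 20. I relied on comparing scene pictures for these instead.
- Pressing peaked at about 41 N, through the fingers and the lid.

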